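# Clamp the dry canister shut in the field command tent

### The job

Close the dry canister of spare radio batteries: take its lid out of the rack where it stands on edge, lay it flat on the table with the hump up, and let go of it. Then take it again by the hump, set it (do not drop it) squarely down onto the canister with its plug in the mouth, and swing the wire bail up and right over the hump, past centre to its stop, so that the lid is clamped shut. Let go of everything and leave the other things on the table as they are.

Things in the scene. Friction and masses are not known exactly. Their poses are not given: they have to be found in the camera images.
- lid: Olive lid, 180 g: plate 100 (x) by 120 (y) by 10 mm (z 0 to 10), alike if turned 180 deg about z. Origin: centre of the plate's underside, +z out of the hump side. Starts on a 120 mm edge in the rack's slot: +z level along the rack's +x (about away from the robot), x down, top edge about 106 mm up, leaning up to 0.12 rad. Lying hump up on the table it rests on its plug, origin 8 mm up.
- lid_edge (a point): Middle of the lid plate's edge that is uppermost at the start (lid frame -50, 0, 5 mm). The plate is 10 mm thick here; 17 mm of bare rim lie between the edge and the plug.
- lid_hump (a point): Point in the lid's hump, its handle (lid frame 0, 0, 16 mm): a rounded loaf 40 mm wide (x), 52 mm long (y), upright sides from z 10 to 16 mm, then a half-round back of 20 mm radius about this point's y line, up to z 36 mm.
- lid_plug (a point): Centre of the bottom face of the lid's orange plug (lid frame 0, 0, -8 mm): 66 (x) by 86 (y) mm, 8 mm deep, so 3 mm loose on each side in the canister's mouth.
- rack: Grey plastic lid rack fixed to the table: a block 60 (x) by 150 (y) by 20 mm high with a slot 11.5 mm wide along its whole y length, at x = 0, with its floor 6 mm above the table (slot 14 mm deep). Origin at the centre of its underside. The table between rack and canister, straight ahead of the robot at x 0.42 to 0.62 m, is clear (only a flat paper map), with room for the lid.
- canister: Olive canister fixed to the table, open at the top, outside 90 (x) by 110 (y) by 110 mm high, walls 9 mm, mouth 72 (x) by 92 (y) mm, battery packs deep inside. Origin: centre of its underside, z up. With the lid seated (plate on the rim, either way round, x along x) the lid's origin is on the canister's z axis, 110 mm up, and the hump tops out at 146 mm.
- bail (a joint): Swing of the wire bail in rad: 0 = upright over the lid's middle, positive = leaning to the canister's +x (open, far from the robot). Stops: -0.16 (past centre, clamped) and 1.35. Starts at 0.8 to 1.15; stays where left (under 2 N at the grip). On the seated lid its bar meets the hump at about 0.2, needs about 5 N to ride over, and past centre pulls itself on to the stop.
- bail_hinge (a point): Middle of the bail's hinge axis, which runs along the canister's y, 50 mm above the canister's origin.
- bail_grip (a point): Middle of the red grip of the bail's thumb loop, on the grip's axis: a free-turning sleeve, 12 mm diameter, 66 mm long, along the canister's y, held by two 6 mm wires 33 mm either side, 126 mm from the hinge axis, 30 mm outside the cross bar. Being free to turn, it can be pinched from above all through the swing.
- radio: Bystander: black handheld radio with orange face lying flat, 115 by 56 by 34 mm, stub aerial 60 mm along its +x. Origin: underside centre of the case.
- tracker: Bystander: black and orange handheld position tracker lying flat, 105 by 60 by 32 mm, stub aerial 40 mm along its +x. Origin: underside centre of the case.
- phone: Bystander: black phone lying flat, 150 by 72 by 9 mm. Origin: underside centre.
- cup: Bystander: white drinking cup, 72 mm across the rim, 85 mm high. Origin: underside centre.
- bottle: Bystander: green bottle, 64 mm across, 200 mm high. Origin: underside centre.
- mouse: Bystander: black computer mouse, 100 by 58 by 32 mm. Origin: underside centre.
- powerbank: Bystander: orange power bank, 140 by 70 by 24 mm. Origin: underside centre.
- bail_bar (a point): Middle of the bail's cross bar, a grey free-turning roller, 12 mm diameter, 100 mm long along the canister's y, 96 mm from the hinge axis; 6 mm wire arms run to the hinge 69 mm either side. The whole bail is sprung along its arms: bar and grip draw out together, up to 13 mm (3 N plus 1.2 N per mm); on the hump, upright, by 6 mm (bar at 102 mm), and when clamped by 0.5 to 2 mm.
Mind the look-alikes: they are no part of the job. Leave any yellow look-alike of the lid alone.

How it is judged:
By the outcome, as a careful person would: the job done as asked, in the order asked, and still so for the second after the job is handed in, with the robot touching nothing.
It also fails if it takes over 64 s, if anything falls off the work surface, if the arm or the gripper's body presses on something with over 40 N, if the wrist force passes 120 N, or if a joint passes its speed limit or range.

### The arm

A 6-joint arm with a two-finger parallel gripper is mounted at the origin on the work surface. World frame = base frame: x ahead of the robot, y to its left, z up, the work surface at z = 0. Lengths are in m, angles in rad, forces in N, time in s.
With the tool pointing down it reaches from about 0.375 to 0.9 m from the base axis. Payload 3.1 kg.
Tool frame: the origin (TCP) lies at the very end of the fingers, on their centre line; the grasp point (between the pads) lies 19 mm behind it (manip.grasp_offset is the distance from the TCP to the grasp point, in m); x points along the fingers, z is the direction in which the jaws open and shut, and the axes are right-handed (so a half turn about x gives the same grasp; the last joint's range is limited). The gripper opens to 85 mm and grips with 20 to 120 N. Pads are 22 mm wide; open, the fingers measure 114 mm over their backs; the gripper's body (76 mm by 85 mm) begins 54 mm behind the grasp point. The pads swing forward as they close: fully open they stand 13 mm farther back than shut.
Start: joints at [-1.431, 0.527, 1.433, -0, 1.181, -0.178], TCP at [0.195, -0.594, 0.231] pointing down, gripper open.
Joint ranges: [-3.08, 3.08], [-0.75, 2.2], [0.22, 2.44], [-1.43, 4.57], [0, 2.65], [-2.85, 2.85]. Speed limits (rad/s): [2.79, 2.79, 3.14, 3.14, 3.14, 3.14].

### API

Orientations are given as a unit quaternion [x, y, z, w].
In Python, from station import manip gives the robot as it stands.
- The arm moves only by the tool send_rows, never from a script. Its argument "steps" is a list that holds one entry, the list of rows, each a list of 5 numbers: the closure, from 0 (fully open) to 1 (shut), then the shift along the world's x, y, z in m, then the turn about the world's z in rad. A call has 1 to 8 rows; each row is the pose to reach, as a shift and turn from the pose commanded when the call began; what a row does not reach only later rows make up. A row lasts 1/8 s, in which the tool goes at most 62.5 mm and 10.7 degrees, less where a joint would pass 70% of its speed; a pose out of reach is approached as far as the arm can. A call with a gripper value outside its range is refused whole. The fingers move at their own pace and stop on an object; "grip_force" is the grip in N (left out, the last holds). Time passes only in rows, so rows that repeat a pose let the fingers close. It gives the time, the measured TCP pose, the force and the opening at its end, in the units of the state.
- manip.sense(): the state, without advancing time (a new reading comes with each control period).
- manip.snapshot(name): name is "scene" or "top" or "wrist"; returns the picture (384x512x3 uint8, red, green, blue); there is no depth.
- manip.camera_params(name): a dict with "fx", "fy", "cx", "cy" (pixels), "D" ([k1, k2, p1, p2, k3] as OpenCV has them; the pictures are not rectified), "T" (4x4, takes a point from camera to world coordinates); the wrist camera has in their place "tool_from_camera" (4x4, takes a point from camera to tool coordinates, whose origin is the TCP and whose axes are the tool frame's). Camera axes: x right, y down, z forward; pixel columns grow to the right and rows downward; lengths in m; the calibration is good to about 2 mm. A picture is of the moment at which its call begins: read the wrist's pose just before it. camera_params takes no time and is no camera call.
- manip.sign_off(): hands the job in, once; it reports no verdict.
The state is a dict: "t": time; "q": joint angles; "qd": joint speeds; "tau": joint torques, N m; "tcp_pos": TCP position; "tool_rot": TCP orientation; "force": force on the tool from outside, world axes, zero at the start; "ft_torque": the same for the moment, N m; "finger_gap": opening from 0.0 (shut) to 1.0 (fully open).
Only numpy, scipy, OpenCV 4.12 (cv2) and the standard library are available. Lean on these libraries where they do the work, as an engineer would, in place of code of your own. Each camera call takes 0.05 s, during which the arm holds its last target.

## Working session

There is one attempt and no reset: what is moved stays moved. The work goes in short steps, Python scripts to look and compute and a tool call to move; the robot and the scene stay as the last step left them, time stands still between calls to the robot, and variables do not carry over. Pictures are saved under pics/ and viewed, and the job is handed in when it is done.

Besides the shell and the picture viewer there is one more tool, called after "Emit:" by a JSON object that holds its "op" and its "data". send_rows: Moves the arm, as the interface text tells. Its arguments: {"type":"object","properties":{"steps":{"type":"array","items":{"type":"array","items":{"type":"array","items":{"type":"number"}}}},"grip_force":{"type":"number"}},"required":["steps"]}

```bash
ls; mkdir -p pics
python3 - <<'E'
from station import manip
import cv2
s=manip.sense();print(s['t'],s['tcp_pos'],s['tool_rot'],s['finger_gap'],manip.grasp_offset)
for n in ['scene','top','wrist']:
    im=manip.snapshot(n);cv2.imwrite(f'pics/{n}0.png',im[:,:,::-1])
    p=manip.camera_params(n);print(n,{k:(v if k!='T' else [list(map(lambda a:round(float(a),4),r)) for r in v]) for k,v in p.items()})
E
```

```text
pics
0.0 [ 0.19524185 -0.59297074  0.2303132 ] [ 0.41514652  0.57335357 -0.41402162  0.57228066] 0.9964607597358398 0.0187
scene {'fx': 353.6957453033215, 'fy': 353.6957453033215, 'cx': 254.55305357922782, 'cy': 188.13536108096105, 'D': array([-0.0585328,  0.       ,  0.       ,  0.       ,  0.       ]), 'T': [[0.8193, 0.409, -0.4019, 0.8745], [0.5734, -0.5898, 0.5687, -0.5635], [-0.0044, -0.6963, -0.7177, 0.8202], [0.0, 0.0, 0.0, 1.0]]}
top {'fx': 487.8478646620368, 'fy': 487.8478646620368, 'cx': 257.55683338366373, 'cy': 187.4028436891093, 'D': array([-0.13356719,  0.        ,  0.        ,  0.        ,  0.        ]), 'T': [[-0.0035, -0.9955, 0.0951, 0.3375], [-0.9998, 0.0014, -0.0218, 0.0207], [0.0216, -0.0952, -0.9952, 1.5865], [0.0, 0.0, 0.0, 1.0]]}
wrist {'fx': 292.0409765077925, 'fy': 292.0409765077925, 'cx': 251.8105734228572, 'cy': 194.93557740269654, 'D': array([-0.074246,  0.      ,  0.      ,  0.      ,  0.      ]), 'tool_from_camera': array([[ 5.39161833e-06, -2.79679990e-01,  9.60093278e-01,
        -1.44106477e-01],
       [ 8.71126272e-04, -9.60092913e-01, -2.79679888e-01,
         7.05030399e-02],
       [ 9.99999621e-01,  8.37870406e-04,  2.38460133e-04,
        -4.97101936e-04],
       [ 0.00000000e+00,  0.00000000e+00,  0.00000000e+00,
         1.00000000e+00]])}
```

View pics/scene0.png

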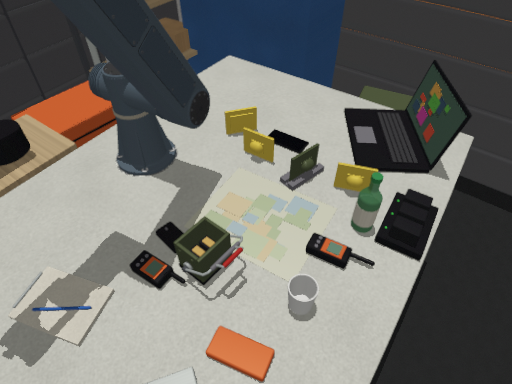

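View pics/top0.png

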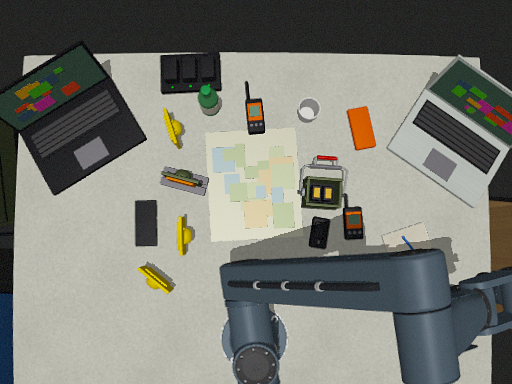

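View pics/wrist0.png

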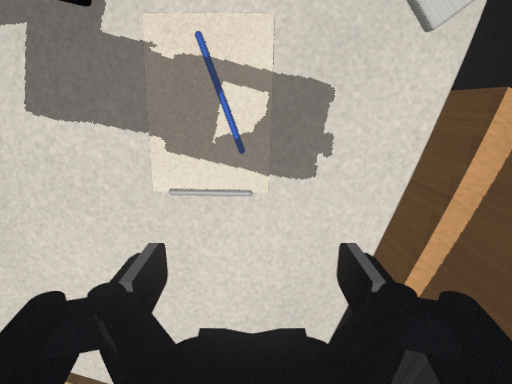

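```bash
cat > h.py <<'E'
import numpy as np, cv2
from scipy.spatial.transform import Rotation as R
from station import manip
def params(n,s=None):
    p=manip.camera_params(n)
    K=np.array([[p['fx'],0,p['cx']],[0,p['fy'],p['cy']],[0,0,1]]);D=np.array(p['D'])
    if 'T' in p: T=np.array(p['T'])
    else:
        s=s or manip.sense(); W=np.eye(4);W[:3,:3]=R.from_quat(s['tool_rot']).as_matrix();W[:3,3]=s['tcp_pos']
        T=W@np.array(p['tool_from_camera'])
    return K,D,T
def ray(c,uv):
    K,D,T=c
    u=cv2.undistortPoints(np.array(uv,float).reshape(-1,1,2),K,D).reshape(-1,2)
    d=np.c_[u,np.ones(len(u))]@T[:3,:3].T
    return T[:3,3],d/np.linalg.norm(d,axis=1,keepdims=True)
def plane(c,uv,z):
    o,d=ray(c,uv); return o+d*((z-o[2])/d[:,2])[:,None]
def proj(c,P):
    K,D,T=c; M=np.linalg.inv(T)
    return cv2.projectPoints(np.array(P,float).reshape(-1,1,3),cv2.Rodrigues(M[:3,:3])[0],M[:3,3],K,D)[0].reshape(-1,2)
def tri(cs,uvs):
    A=np.zeros((3,3));b=np.zeros(3);L=[]
    for c,uv in zip(cs,uvs):
        o,d=ray(c,[uv]);d=d[0];P=np.eye(3)-np.outer(d,d);A+=P;b+=P@o;L.append((o,P))
    x=np.linalg.solve(A,b); return x,[float(np.linalg.norm(P@(x-o))) for o,P in L]
def yaw(s):
    z=R.from_quat(s['tool_rot']).as_matrix()[:,2]; return np.arctan2(z[1],z[0])
def snap(n,name):
    s=manip.sense();c=params(n,s);im=manip.snapshot(n)[:,:,::-1].copy();cv2.imwrite(f'pics/{name}.png',im)
    np.savez(f'pics/{name}.npz',K=c[0],D=c[1],T=c[2]);return im,c,s
def load(name):
    z=np.load(f'pics/{name}.npz');return cv2.imread(f'pics/{name}.png'),(z['K'],z['D'],z['T'])
def crop(im,x0,y0,x1,y1,f,name):
    cv2.imwrite(f'pics/{name}.png',cv2.resize(im[y0:y1,x0:x1],None,fx=f,fy=f,interpolation=cv2.INTER_CUBIC))
E
python3 - <<'E'
from h import *
s=manip.sense();print(s['t'],yaw(s),R.from_quat(s['tool_rot']).as_matrix().round(3))
for n in['scene','top']:
    c=params(n);np.savez(f'pics/{n}0.npz',K=c[0],D=c[1],T=c[2])
t=cv2.imread('pics/top0.png');sc=cv2.imread('pics/scene0.png')
crop(t,150,150,350,230,4,'c_top');crop(sc,150,130,350,290,4,'c_sc')
c=params('top')
print(plane(c,[[184,176],[163,184],[208,193]],.1).round(3))
print(plane(c,[[323,193],[326,158]],.11).round(3))
E
```

```text
0.15 -1.2529054070454515 [[-0.     0.95   0.313]
 [ 0.002  0.313 -0.95 ]
 [-1.     0.    -0.002]]
[[0.515 0.214 0.1  ]
 [0.49  0.278 0.1  ]
 [0.463 0.14  0.1  ]]
[[ 0.461 -0.212  0.11 ]
 [ 0.569 -0.223  0.11 ]]
```

View pics/c_top.png

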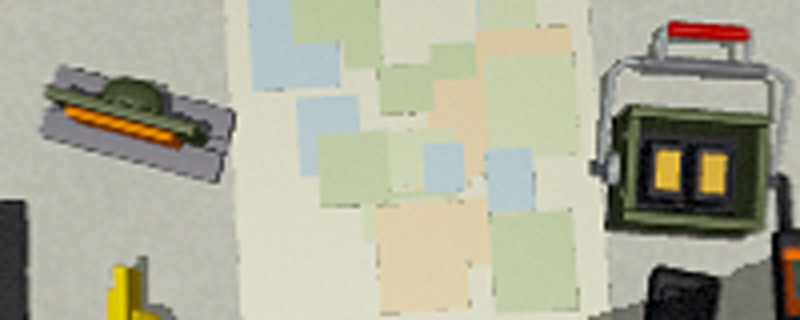

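View pics/c_sc.png

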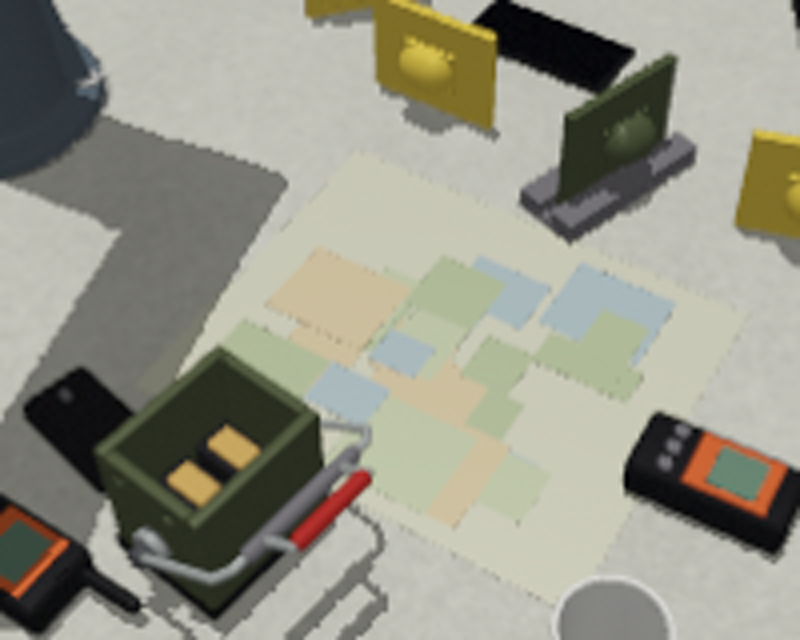

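Run:
```python
from h import *
_,ct=load('top0');_,cs=load('scene0')
for a,b in [((161.3,172.5),(318.2,144.5)),((201,182.),(292,158.2)),((326,158),(242,257))]:
    print(tri([ct,cs],[a,b]))
```

```text
(array([0.52685112, 0.28443434, 0.09996478]), [0.0009445753329693664, 0.0009445753329695387])
(array([0.49762495, 0.16180567, 0.11428345]), [0.0032359478543516774, 0.003235947854351669])
(array([ 0.57673498, -0.21418349,  0.11745154]), [0.01133129703520434, 0.011331297035204246])
```

Emit:
{"op": "send_rows", "data": {"steps": [[[0,0.03,0.05,0.05,0.15],[0,0.07,0.1,0.1,0.3],[0,0.11,0.15,0.1,0.45],[0,0.15,0.2,0.1,0.6],[0,0.19,0.25,0.1,0.75],[0,0.22,0.3,0.1,0.9],[0,0.24,0.35,0.1,1.016],[0,0.25,0.4,0.1,1.016]]]}}

```text
t: 1.15
tcp_pos: [0.4446, -0.1985, 0.3311]
tool_rot: [0.083, 0.702, -0.083, 0.702]
force: [1.1, 0.3, -0.4]
finger_gap: 1.0
```

Run:
```python
from h import *
im,c,s=snap('wrist','w1');print(s['t'],yaw(s))
```

```text
1.15 -0.23626585237058953
```

View pics/w1.png

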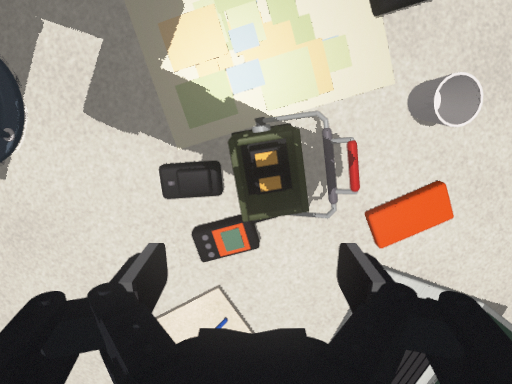

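Emit:
{"op": "send_rows", "data": {"steps": [[[0,0,0.06,0,0],[0,0.0,0.12,0,0],[0,0.01,0.18,0,0],[0,0.02,0.24,0,0],[0,0.03,0.3,0,0],[0,0.04,0.33,0,0],[0,0.04,0.33,0,0]]]}}

```text
t: 2.08
tcp_pos: [0.4836, 0.1314, 0.331]
tool_rot: [0.082, 0.702, -0.082, 0.702]
force: [0.1, -0.6, -0.7]
finger_gap: 0.999
```

Run:
```python
from h import *
im,c,s=snap('wrist','w2');print(s['t'],yaw(s),s['tcp_pos'])
```

```text
2.075 -0.23300923664633538 [0.48358144 0.1314072  0.33096784]
```

View pics/w2.png

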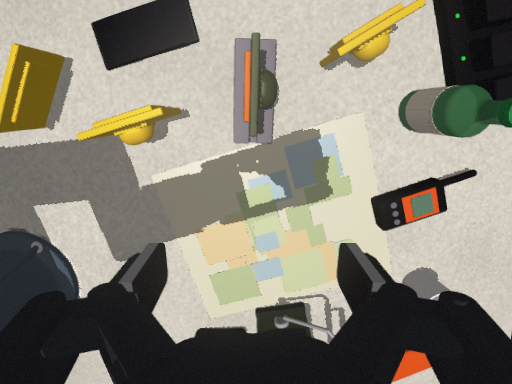

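Emit:
{"op": "send_rows", "data": {"steps": [[[0,0,0.06,0,0],[0.4,0.01,0.08,0,0],[0.5,0.01,0.08,0,0]]]}}

```text
t: 2.5
tcp_pos: [0.4938, 0.2092, 0.331]
tool_rot: [0.083, 0.702, -0.084, 0.702]
force: [-0.1, -0.1, -0.8]
finger_gap: 0.606
```

Run:
```python
from h import *
im,c,s=snap('wrist','w3');print(s['t'],yaw(s),s['tcp_pos'],s['finger_gap'])
crop(im,170,20,330,240,3.6,'w3c')
im,c=load('w2'); crop(im,190,10,310,160,4,'w2c')
```

```text
2.5 -0.23667021162925528 [0.49381031 0.20923854 0.33104348] 0.6058778867225323
```

View pics/w3c.png

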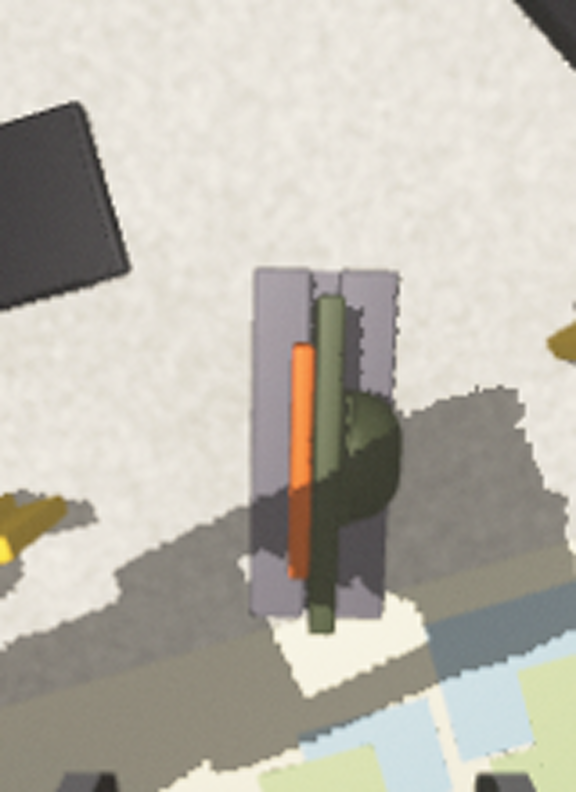

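View pics/w2c.png

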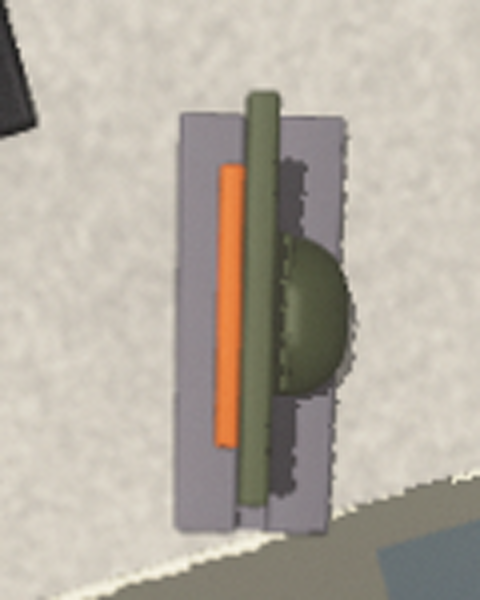

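Run:
```python
from h import *
_,c2=load('w2');_,c3=load('w3');_,ct=load('top0');_,cs=load('scene0')
P=[]
for a,b in [((251.8,33.2),(258.3,101.9)),((259.8,33.2),(265.6,101.9)),((249.5,135.8),(256.1,188.3)),((256.8,136.3),(262.8,188.3))]:
    x,e=tri([c2,c3],[a,b]);P.append(x);print(x.round(4),np.round(e,4),proj(ct,x).round(1),proj(cs,x).round(1))
P=np.array(P);m=P.mean(0);d=P[:2].mean(0)-P[2:].mean(0);print(m,np.linalg.norm(d),np.arctan2(d[1],d[0])-np.pi/2)
# rack top corners at z=.02 in w2
q=plane(c2,[[235,38.5],[276,39.5],[234.5,142.5],[271.5,143]],.02);print(q.round(4),q.mean(0))
e=q[:2].mean(0)-q[2:].mean(0);print(np.arctan2(e[1],e[0])-np.pi/2)
```

```text
[0.5196 0.2864 0.1036] [0.0002 0.0002] [[160.2 174.4]] [[316.3 142.5]]
[0.5285 0.2843 0.1036] [0. 0.] [[161.  171.6]] [[318.5 143.9]]
[0.4888 0.1672 0.052 ] [0.0009 0.0009] [[200.5 186. ]] [[288.  171.2]]
[0.4986 0.1638 0.048 ] [0.0007 0.0007] [[201.8 183.1]] [[290.1 173.9]]
[0.50887298 0.22542577 0.07679352] 0.1348087735337768 -0.24832988697343183
[[0.499  0.3044 0.02  ]
 [0.5558 0.2896 0.02  ]
 [0.4621 0.1601 0.02  ]
 [0.5176 0.1462 0.02  ]] [0.50862874 0.22507651 0.02      ]
-0.25535721742114115
```

Run:
```python
from h import *
_,c2=load('w2');_,c3=load('w3');_,ct=load('top0');_,cs=load('scene0')
P=[]
for a,b in [((251.8,33.2),(258.3,101.9)),((259.8,33.2),(265.6,101.9)),((249.5,135.8),(256.1,195.5)),((256.8,136.3),(262.8,195.5))]:
    x,e=tri([c2,c3],[a,b]);P.append(x);print(x.round(4),np.round(e,4),proj(ct,x).round(1),proj(cs,x).round(1))
P=np.array(P);m=P.mean(0);d=P[:2].mean(0)-P[2:].mean(0);print(m,np.linalg.norm(d),np.arctan2(d[1],d[0])-np.pi/2)
# canister from w1 + tops
im,c1=load('w1');crop(im,210,100,370,230,4,'w1c')
```

```text
[0.5196 0.2864 0.1036] [0.0002 0.0002] [[160.2 174.4]] [[316.3 142.5]]
[0.5285 0.2843 0.1036] [0. 0.] [[161.  171.6]] [[318.5 143.9]]
[0.4896 0.1714 0.1046] [0.0003 0.0003] [[197.5 184.1]] [[290.1 158. ]]
[0.4982 0.1685 0.1017] [0.0002 0.0002] [[198.6 181.4]] [[291.9 160.3]]
[0.50899194 0.22766559 0.10337276] 0.11930485313805433 -0.255625697799295
```

View pics/w1c.png

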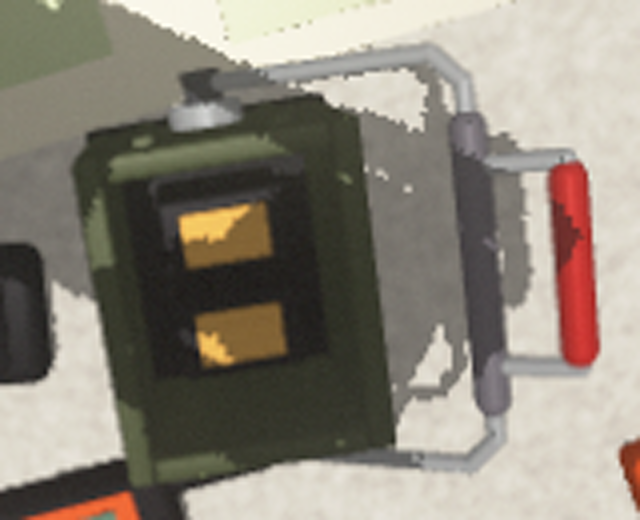

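Emit:
{"op": "send_rows", "data": {"steps": [[[0.5,0.015,0.019,-0.05,-0.019],[0.5,0.015,0.019,-0.11,-0.019],[0.5,0.015,0.019,-0.16,-0.019],[0.5,0.015,0.019,-0.19,-0.019],[0.5,0.015,0.019,-0.215,-0.019],[0.5,0.015,0.019,-0.215,-0.019]]]}}

```text
t: 3.3
tcp_pos: [0.507, 0.2265, 0.1147]
tool_rot: [0.09, 0.703, -0.092, 0.699]
force: [0.8, 0.1, 1.0]
finger_gap: 0.501
```

Run:
```python
from h import *
s=manip.sense();print(s['t'],yaw(s),s['tcp_pos'],s['finger_gap'],s['force'])
im,c,s=snap('wrist','w4');im2,_,_=snap('scene','s4');crop(im2,240,70,400,210,4,'s4c')
```

```text
3.3 -0.25812727284489484 [0.50698947 0.22652663 0.11474624] 0.5007494834377378 [0.76424582 0.05466781 1.00620819]
```

View pics/w4.png

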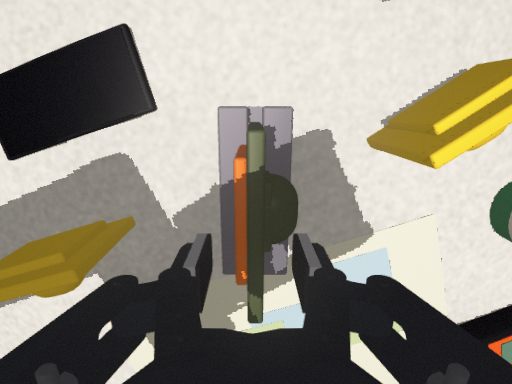

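View pics/s4c.png

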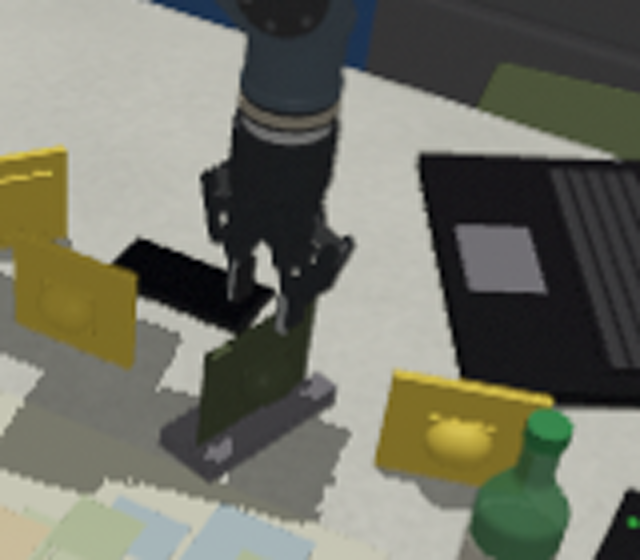

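Emit:
{"op": "send_rows", "data": {"steps": [[[0.5,0.002,0.001,-0.012,0.002],[0.5,0.002,0.001,-0.024,0.002],[0.8,0.002,0.001,-0.024,0.002],[1,0.002,0.001,-0.024,0.002],[1,0.002,0.001,-0.024,0.002],[1,0.002,0.001,-0.024,0.002],[1,0.002,0.001,-0.024,0.002],[1,0.002,0.001,-0.024,0.002]]], "grip_force": 40}}

```text
t: 4.4
tcp_pos: [0.5105, 0.2297, 0.0923]
tool_rot: [0.09, 0.701, -0.09, 0.701]
force: [0.4, 0.8, -2.3]
finger_gap: 0.101
```

Run:
```python
from h import *
s=manip.sense();print(s['t'],yaw(s),s['tcp_pos'],s['finger_gap'],s['force'])
```

```text
4.4 -0.2540136483337764 [0.51046345 0.22974105 0.0922755 ] 0.10119532952634613 [ 0.41155166  0.82131542 -2.25431022]
```

Emit:
{"op": "send_rows", "data": {"steps": [[[1,0,0,0.02,0],[1,0,0,0.045,0],[1,0,0,0.07,0],[1,0,0,0.1,0],[1,0,0,0.1,0]]]}}

```text
t: 5.03
tcp_pos: [0.5122, 0.2302, 0.1944]
tool_rot: [0.09, 0.699, -0.089, 0.703]
force: [0.8, 0.3, -2.3]
finger_gap: 0.099
```

Run:
```python
from h import *
s=manip.sense();print(s['t'],yaw(s),s['tcp_pos'],s['finger_gap'],s['force'])
im,c,s=snap('wrist','w5');im2,_,_=snap('scene','s5');crop(im2,240,50,400,190,4,'s5c')
```

```text
5.025 -0.25386762817665826 [0.51221507 0.2301996  0.19441008] 0.09927734557359293 [ 0.83439953  0.33656451 -2.3050408 ]
```

View pics/w5.png

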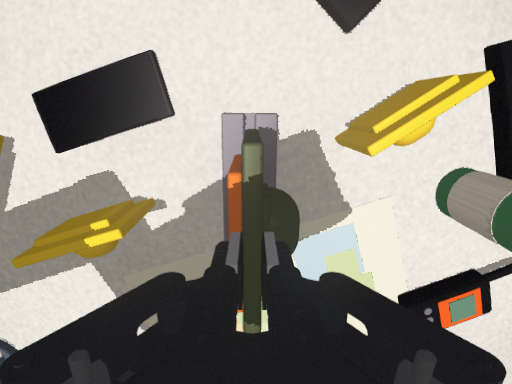

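View pics/s5c.png

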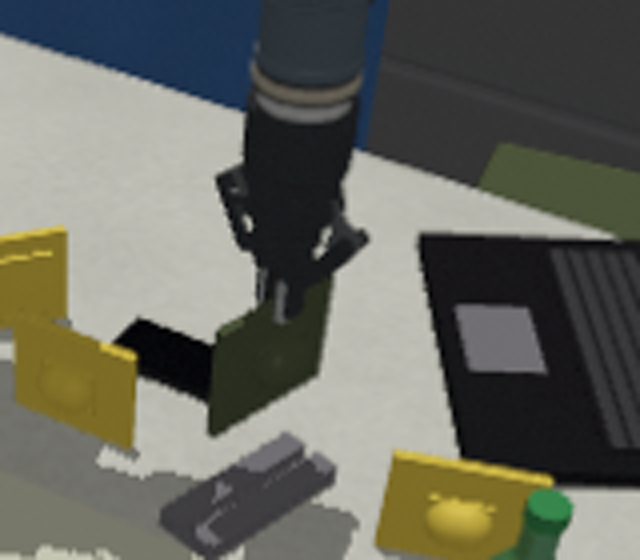

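Emit:
{"op": "send_rows", "data": {"steps": [[[1,0.01,-0.03,-0.01,0.04],[1,0.02,-0.07,-0.02,0.08],[1,0.03,-0.11,-0.03,0.12],[1,0.04,-0.15,-0.04,0.16],[1,0.05,-0.18,-0.05,0.184],[1,0.058,-0.2,-0.07,0.184],[1,0.058,-0.2,-0.09,0.184],[1,0.058,-0.2,-0.095,0.184]]]}}

```text
t: 6.12
tcp_pos: [0.5664, 0.03, 0.0944]
tool_rot: [0.025, 0.709, -0.025, 0.705]
force: [-0.2, 0.3, -2.2]
finger_gap: 0.1
```

Run:
```python
from h import *
s=manip.sense();print(s['t'],yaw(s),s['tcp_pos'],s['finger_gap'],s['force'],s['q'])
im2,_,_=snap('scene','s6');crop(im2,180,90,380,250,4,'s6c')
```

```text
6.125 -0.07065839304894517 [0.5664274  0.030016   0.09435105] 0.09972382468166217 [-0.20762467  0.25079036 -2.24724782] [-1.44125159e-01  6.45060022e-01  1.68793079e+00  2.72829954e-04
  8.14761327e-01 -7.36525581e-02]
```

View pics/s6c.png

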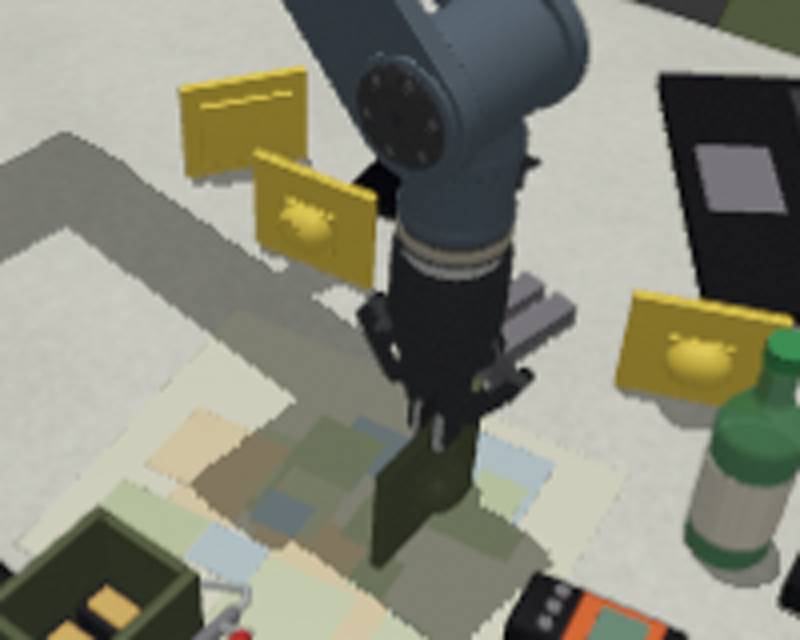

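Lid is held upright about 8 mm over the map. Lower gently to touch.

Emit:
{"op": "send_rows", "data": {"steps": [[[1,0,0,-0.004,0],[1,0,0,-0.007,0],[1,0,0,-0.008,0],[1,0,0,-0.009,0],[1,0,0,-0.009,0]]]}}

```text
t: 6.8
tcp_pos: [0.5686, 0.0298, 0.0885]
tool_rot: [0.025, 0.707, -0.025, 0.707]
force: [-0.1, -0.2, -2.0]
finger_gap: 0.103
```

Emit:
{"op": "send_rows", "data": {"steps": [[[1,0,0,-0.001,0],[1,0,0,-0.002,0],[1,0,0,-0.003,0],[1,0,0,-0.003,0]]]}}

```text
t: 7.3
tcp_pos: [0.5689, 0.0297, 0.0862]
tool_rot: [0.025, 0.706, -0.025, 0.707]
force: [-0.4, 0.6, 5.1]
finger_gap: 0.104
```

Emit:
{"op": "send_rows", "data": {"steps": [[[0.8,0,0,0.001,0],[0.78,0,0,0.001,0],[0.78,-0.005,0,0.001,0],[0.78,-0.01,0.001,0.001,0],[0.78,-0.015,0.001,0.001,0],[0.78,-0.02,0.0015,0.0,0],[0.78,-0.025,0.002,0.0,0],[0.78,-0.025,0.002,0.0,0]]]}}

```text
t: 8.3
tcp_pos: [0.5428, 0.0319, 0.0852]
tool_rot: [0.025, 0.707, -0.025, 0.706]
force: [-0.7, 0.9, -0.3]
finger_gap: 0.217
```

Run:
```python
from h import *
s=manip.sense();print(s['t'],yaw(s),s['tcp_pos'],s['finger_gap'],s['force'])
im,_,_=snap('wrist','w7')
im2,_,_=snap('scene','s7');crop(im2,180,110,380,250,4,'s7c')
```

```text
8.3 -0.06988532702077116 [0.54279259 0.03189835 0.08523086] 0.21735679747175496 [-0.69342936  0.86986943 -0.34579948]
```

View pics/s7c.png

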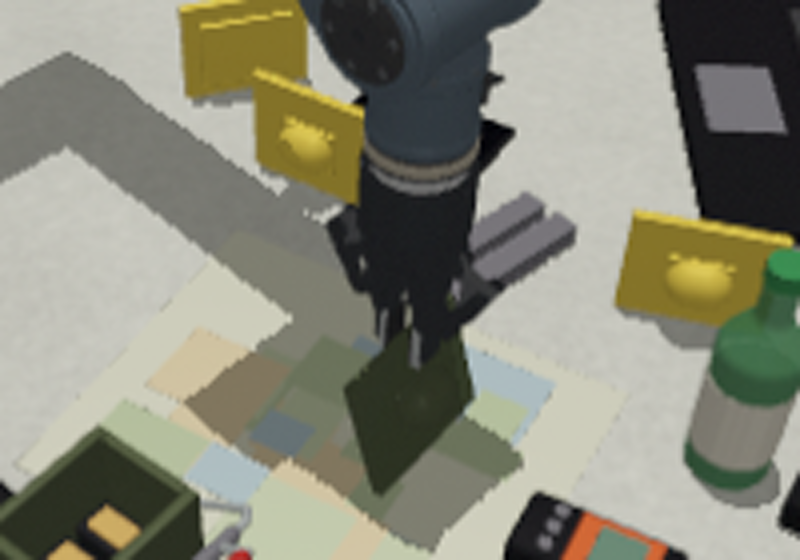

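View pics/w7.png

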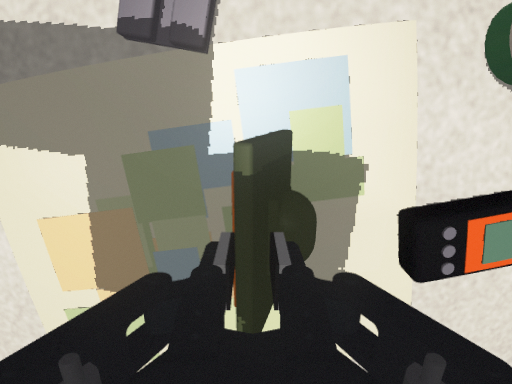

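Emit:
{"op": "send_rows", "data": {"steps": [[[0.68,0.002,0,-0.005,0],[0.58,0.004,0,-0.01,0],[0.48,0.006,0,-0.015,0],[0.38,0.008,0,-0.02,0],[0.28,0.01,0,-0.025,0],[0.18,0.012,0,-0.03,0],[0.1,0.013,0,-0.03,0],[0.0,0.015,0,-0.03,0]]]}}

```text
t: 9.4
tcp_pos: [0.5586, 0.0318, 0.0552]
tool_rot: [0.025, 0.707, -0.025, 0.707]
force: [0.0, -0.4, -0.3]
finger_gap: 1.0
```

Run:
```python
from h import *
s=manip.sense();print(s['t'],yaw(s),s['tcp_pos'],s['finger_gap'],s['force'])
im,_,_=snap('wrist','w8')
im2,_,_=snap('scene','s8');crop(im2,180,110,380,250,4,'s8c')
```

```text
9.4 -0.07013124386106774 [0.55862771 0.03175678 0.05515014] 1.000087590294393 [ 0.01531983 -0.41770107 -0.34489062]
```

View pics/s8c.png

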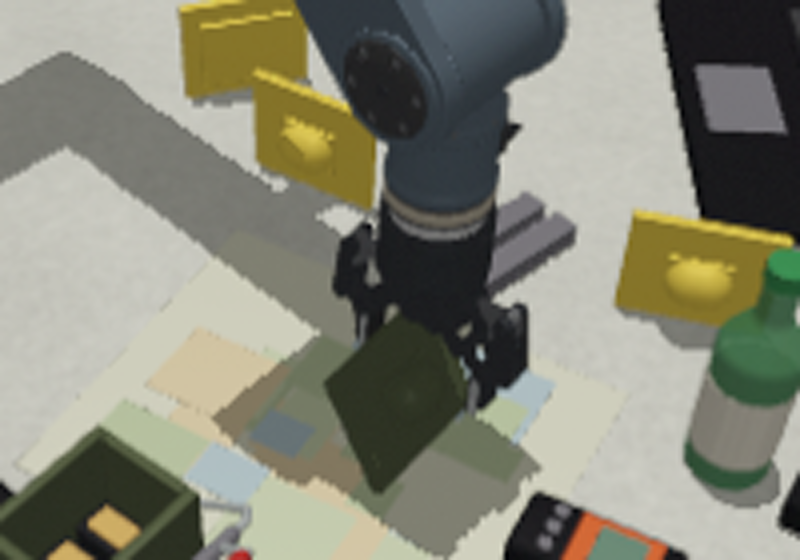

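View pics/w8.png

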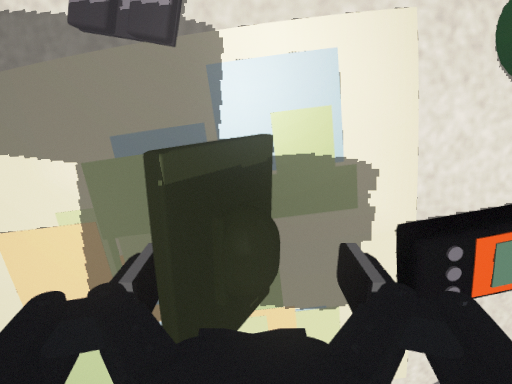

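Emit:
{"op": "send_rows", "data": {"steps": [[[0,-0.001,0.008,0,0.16],[0,-0.003,0.0157,0,0.32],[0,-0.0068,0.0232,0,0.48],[0,-0.0117,0.0302,0,0.64],[0,-0.018,0.0365,0,0.8],[0,-0.0252,0.0419,0,0.96],[0,-0.0328,0.0464,0,1.12],[0,-0.0399,0.0498,0,1.28]]]}}

```text
t: 10.5
tcp_pos: [0.5184, 0.0817, 0.0555]
tool_rot: [-0.404, 0.58, 0.404, 0.581]
force: [0.1, -0.7, 0.0]
finger_gap: 1.002
```

Run:
```python
from h import *
s=manip.sense();print(s['t'],yaw(s),s['tcp_pos'],s['finger_gap'],s['force'])
im,_,_=snap('wrist','w9')
im2,_,_=snap('scene','s9');crop(im2,180,110,380,250,4,'s9c')
```

```text
10.5 1.2153678127329601 [0.51844967 0.08170119 0.05554291] 1.00168749171114 [ 0.07274542 -0.68030709  0.00594142]
```

View pics/s9c.png

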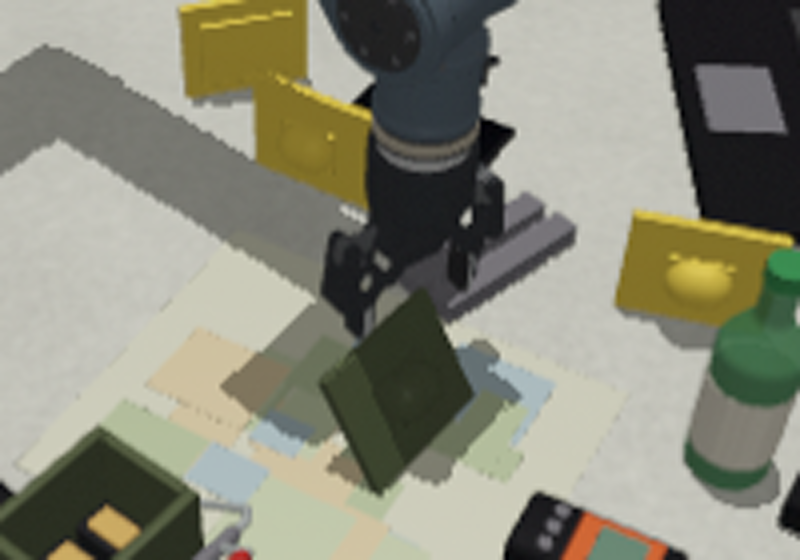

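View pics/w9.png

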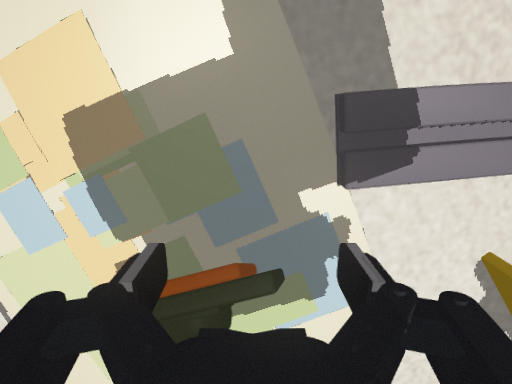

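Emit:
{"op": "send_rows", "data": {"steps": [[[0,-0.007,-0.003,0,0.15],[0,-0.014,-0.008,0,0.29],[0,-0.017,-0.012,-0.004,0.29],[0,-0.0205,-0.012,-0.008,0.29],[0,-0.0245,-0.012,-0.011,0.29],[0,-0.0285,-0.012,-0.015,0.29],[0,-0.0325,-0.012,-0.019,0.29],[0,-0.0365,-0.012,-0.023,0.29]]]}}

```text
t: 11.6
tcp_pos: [0.4816, 0.0697, 0.0319]
tool_rot: [-0.482, 0.517, 0.482, 0.517]
force: [-1.2, -0.4, -0.2]
finger_gap: 1.002
```

Run:
```python
from h import *
s=manip.sense();print(s['t'],yaw(s),s['tcp_pos'],s['finger_gap'],s['force'])
im2,_,_=snap('scene','s10');crop(im2,180,110,380,250,4,'s10c')
```

```text
11.6 1.4999353935649493 [0.48164965 0.06970216 0.03193468] 1.002388234994638 [-1.20427681 -0.40903462 -0.20241458]
```

View pics/s10c.png

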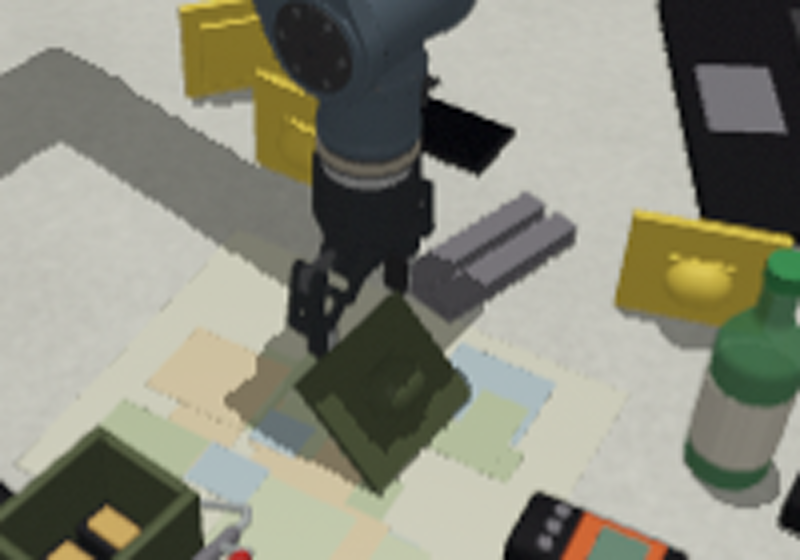

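Emit:
{"op": "send_rows", "data": {"steps": [[[0,-0.004,0,-0.005,0],[0,-0.007,0,-0.009,0],[0,-0.01,0,-0.013,0],[0,-0.012,0,-0.017,0],[0,-0.014,0,-0.021,0],[0,-0.0155,0,-0.026,0],[0,-0.017,0,-0.032,0],[0,-0.018,0,-0.036,0]]]}}

```text
t: 12.65
tcp_pos: [0.4639, 0.0696, -0.0042]
tool_rot: [-0.482, 0.517, 0.482, 0.517]
force: [-0.9, -0.8, -0.1]
finger_gap: 1.0
```

Run:
```python
from h import *
s=manip.sense();print(s['t'],yaw(s),s['tcp_pos'],s['finger_gap'],s['force'])
im2,_,_=snap('scene','s11');crop(im2,180,110,380,250,4,'s11c')
```

```text
12.65 1.49999403328157 [ 0.46391895  0.06956496 -0.0041639 ] 0.9997226458350493 [-0.89151882 -0.81651978 -0.07477042]
```

View pics/s11c.png

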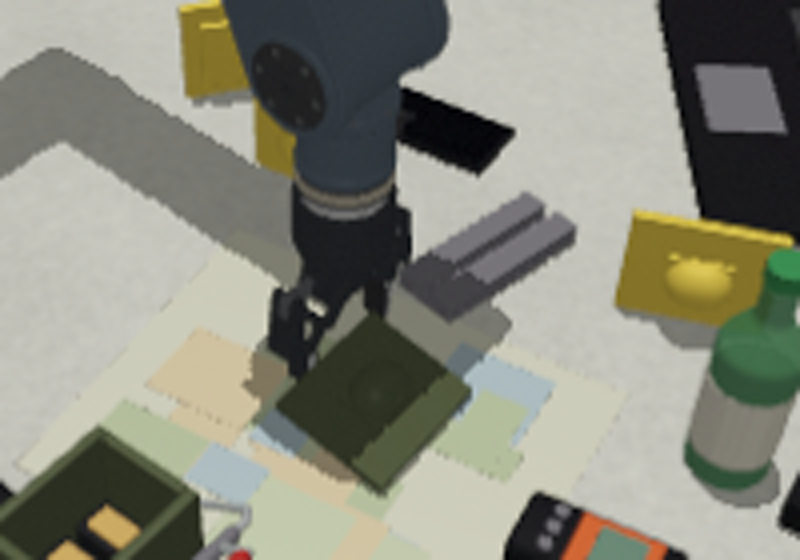

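Emit:
{"op": "send_rows", "data": {"steps": [[[0,-0.001,0,-0.001,0],[0,-0.002,0,-0.002,0],[0,-0.003,0,-0.003,0],[0,-0.004,0,-0.003,0],[0,-0.005,0,-0.003,0],[0,-0.006,0,-0.003,0],[0,-0.007,0,-0.003,0],[0,-0.008,0,-0.003,0]]]}}

```text
t: 13.7
tcp_pos: [0.4563, 0.0695, -0.0066]
tool_rot: [-0.482, 0.517, 0.482, 0.518]
force: [0.3, -0.2, 0.3]
finger_gap: 0.995
```

Run:
```python
from h import *
s=manip.sense();print(s['t'],yaw(s),s['tcp_pos'],s['finger_gap'],s['force'])
im2,_,_=snap('scene','s12');crop(im2,180,110,380,250,4,'s12c')
```

```text
13.7 1.5000107523538873 [ 0.45632784  0.06953955 -0.00661367] 0.9953501488911626 [ 0.33229325 -0.19747808  0.27184415]
```

View pics/s12c.png

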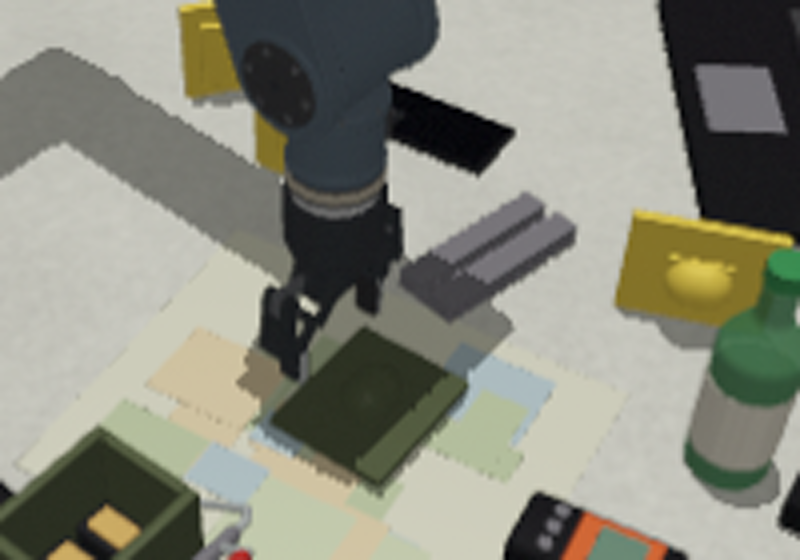

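Emit:
{"op": "send_rows", "data": {"steps": [[[0,-0.001,0,0,0],[0,-0.002,0,0,0],[0,-0.003,0,0,0],[0,-0.005,0,0,0],[0,-0.008,0,0,0],[0,-0.016,0,0.0,0],[0,-0.03,0,0.0,0],[0,-0.035,0,0.02,0]]]}}

```text
t: 14.75
tcp_pos: [0.4177, 0.0698, 0.0126]
tool_rot: [-0.48, 0.519, 0.484, 0.516]
force: [-0.5, -0.0, 0.1]
finger_gap: 1.0
```

Emit:
{"op": "send_rows", "data": {"steps": [[[0,0.0,-0.01,0.06,-0.18],[0,0.0,-0.02,0.12,-0.36],[0,0.0,-0.04,0.18,-0.54],[0,0,-0.06,0.22,-0.72],[0,0.01,-0.08,0.22,-0.9],[0,0.03,-0.1,0.22,-1.08],[0,0.06,-0.1,0.22,-1.26],[0,0.08,-0.1,0.22,-1.44]]]}}

```text
t: 15.75
tcp_pos: [0.5008, -0.0306, 0.2326]
tool_rot: [-0.019, 0.707, 0.019, 0.706]
force: [0.1, 0.5, -0.4]
finger_gap: 0.998
```

Run:
```python
from h import *
im2,_,_=snap('scene','s13');im,_,s=snap('wrist','w13')
print(s['t'],yaw(s),s['tcp_pos'],s['finger_gap'],s['force'])
```

```text
15.8 0.049695433520395516 [ 0.50364735 -0.03091022  0.2328042 ] 0.9965564837003735 [ 2.63077467 -0.58473771  0.673271  ]
```

View pics/s13.png

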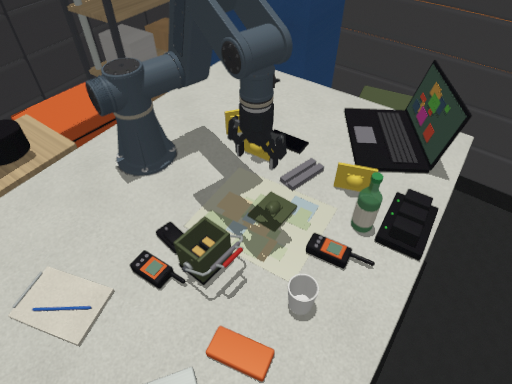

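View pics/w13.png

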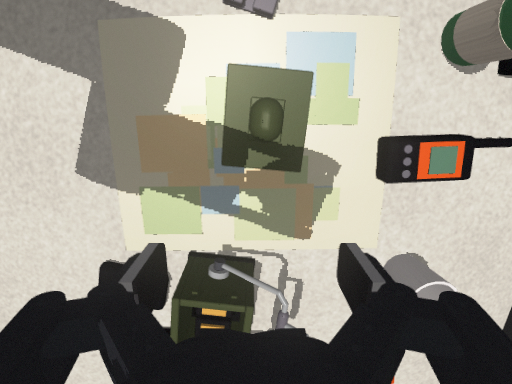

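Emit:
{"op": "send_rows", "data": {"steps": [[[0,0.0,-0.05,0.05,-0.06],[0,0.0,-0.1,0.09,-0.12],[0,0,-0.1,0.1,-0.12],[0,0,-0.1,0.1,-0.12]]]}}

```text
t: 16.35
tcp_pos: [0.5001, -0.1308, 0.3338]
tool_rot: [0.021, 0.707, -0.021, 0.707]
force: [0.1, -0.8, -1.0]
finger_gap: 0.999
```

Run:
```python
from h import *
im,_,s=snap('wrist','w14')
print(s['t'],yaw(s),s['tcp_pos'],s['qd'].round(3) if hasattr(s['qd'],'round') else s['qd'])
crop(im,150,10,340,250,3.3,'w14c')
im,_=load('w13');crop(im,200,40,340,200,4,'w13c')
```

```text
16.35 -0.05904096566741793 [ 0.50009379 -0.13077827  0.33376826] [ 0.027  0.022  0.046  0.007 -0.006  0.016]
```

View pics/w14c.png

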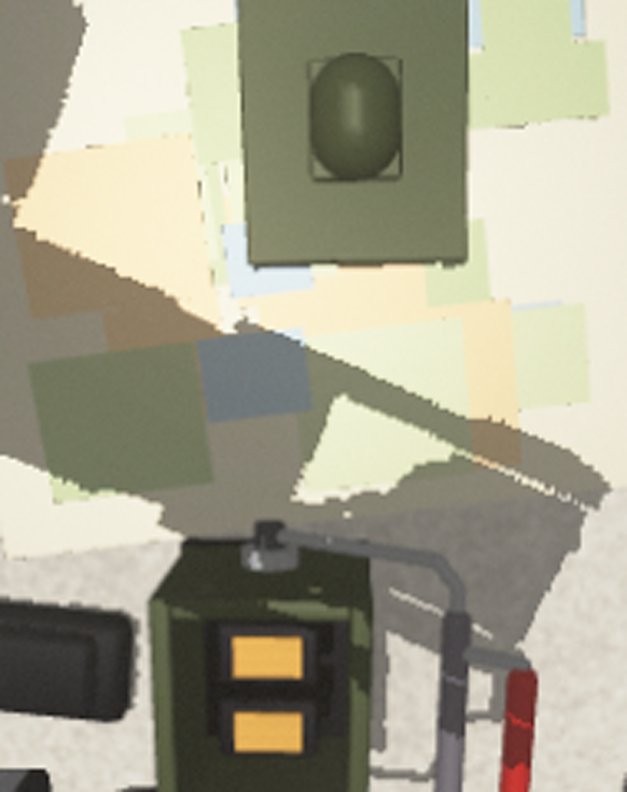

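View pics/w13c.png

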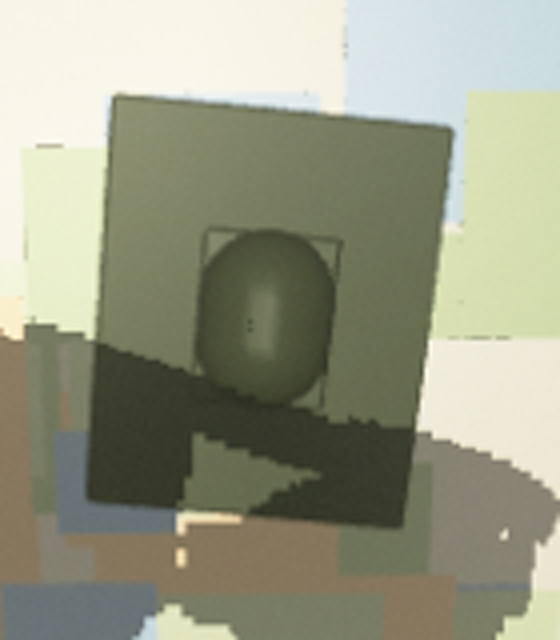

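Emit:
{"op": "send_rows", "data": {"steps": [[[0,-0.01,-0.05,0.0,0],[0,-0.02,-0.1,0.0,0],[0,-0.03,-0.15,0.0,0],[0,-0.03,-0.16,0.0,0],[0,-0.03,-0.16,0.0,0]]]}}

```text
t: 17.02
tcp_pos: [0.4704, -0.2892, 0.3317]
tool_rot: [0.022, 0.708, -0.02, 0.706]
force: [0.1, 0.9, -0.7]
finger_gap: 1.005
```

Run:
```python
from h import *
im,_,s=snap('wrist','w15')
print(s['t'],yaw(s),s['tcp_pos'])
crop(im,180,90,370,270,4,'w15c')
```

```text
17.025 -0.059519458623473624 [ 0.47044433 -0.28922848  0.33169067]
```

View pics/w15c.png

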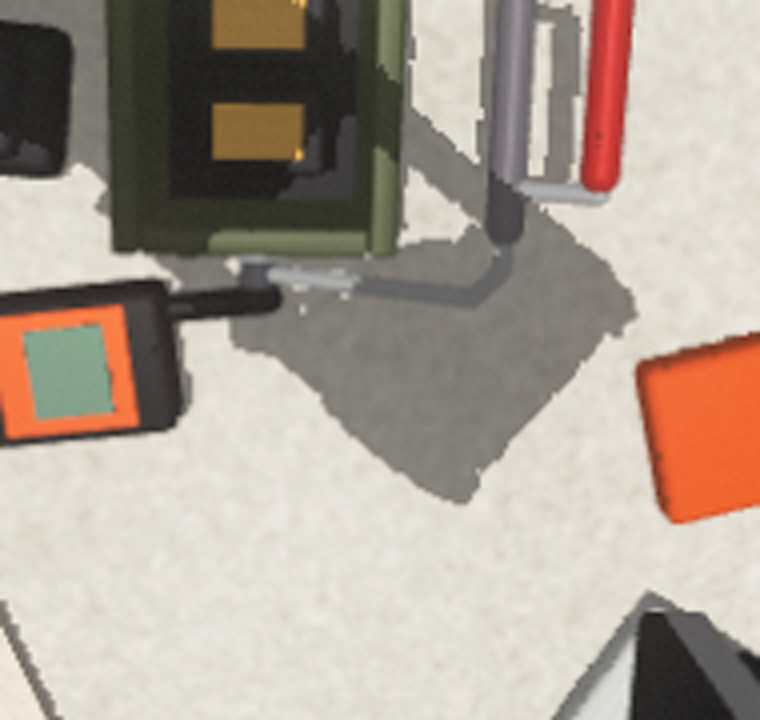

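Emit:
{"op": "send_rows", "data": {"steps": [[[0,0.0,0.05,0.0,0],[0,0.0,0.08,0.0,0],[0,0.0,0.08,0.0,0],[0,0.0,0.08,0.0,0]]]}}

```text
t: 17.58
tcp_pos: [0.4714, -0.2097, 0.3334]
tool_rot: [0.02, 0.707, -0.021, 0.707]
force: [0.0, -0.4, -0.0]
finger_gap: 1.002
```

Run:
```python
from h import *
im,_,s=snap('wrist','w16')
print(s['t'],yaw(s),s['tcp_pos'])
crop(im,180,90,370,270,4,'w16c')
```

```text
17.575 -0.05785349526475555 [ 0.47140624 -0.20973208  0.33342751]
```

View pics/w16c.png

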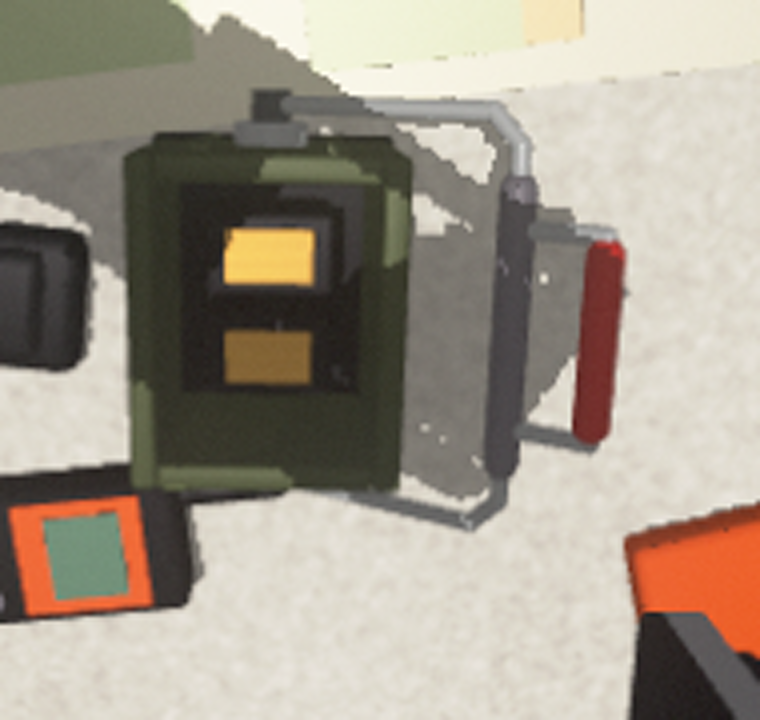

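Run:
```python
from h import *
im,_=load('w15');crop(im,190,10,350,170,4.5,'w15d')
```

```text
(no output)
```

View pics/w15d.png

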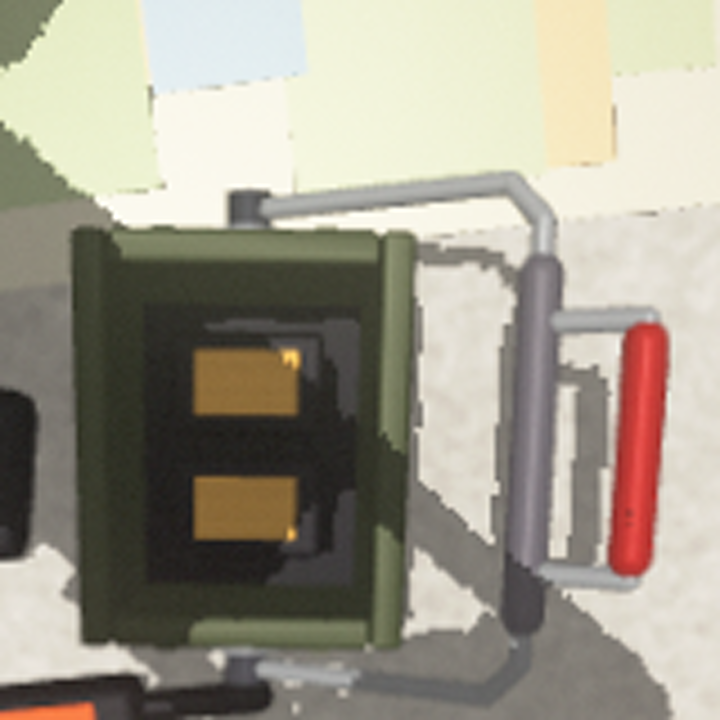

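Run:
```python
from h import *
_,c13=load('w13');_,c14=load('w14');_,c15=load('w15');_,c16=load('w16')
f15=lambda p:(p[0]/4.5+190,p[1]/4.5+10)
f16=lambda p:(p[0]/4+180,p[1]/4+90)
f13=lambda p:(p[0]/4+200,p[1]/4+40)
f14=lambda p:(p[0]/3.3+150,p[1]/3.3+10)
A=[]
for n,a,b in [('TL',(73,228),(125,157)),('TR',(414,234),(412,162)),('BR',(402,646),(399,489)),('BL',(82,642),(134,490)),('gt',(646,323),(604,241)),('gb',(630,577),(591,444)),('gm',(638,450),(598,342)),('barT',(542,257),(520,178)),('barB',(522,633),(502,477))]:
    x,e=tri([c15,c16],[f15(a),f16(b)]);print(n,x.round(4),np.round(e,4));A.append(x)
q=plane(c15,[f15(p) for p in [(73,228),(414,234),(402,646),(82,642)]],.11);print(q.round(4))
m=q.mean(0);d=q[0]+q[1]-q[2]-q[3];d2=q[1]+q[2]-q[0]-q[3];print('can15',m.round(4),np.arctan2(d[1],d[0])-np.pi/2,np.arctan2(d2[1],d2[0]),np.linalg.norm(d)/2,np.linalg.norm(d2)/2)
q=plane(c16,[f16(p) for p in [(125,157),(412,162),(399,489),(134,490)]],.11)
m=q.mean(0);d=q[0]+q[1]-q[2]-q[3];d2=q[1]+q[2]-q[0]-q[3];print('can16',m.round(4),np.arctan2(d[1],d[0])-np.pi/2,np.arctan2(d2[1],d2[0]),np.linalg.norm(d)/2,np.linalg.norm(d2)/2)
print('LID')
for n,a,b in [('BL',(90,497),(250,262)),('BR',(402,522),(466,261)),('h1',(206,229),(309,58)),('h2',(342,241),(402,58)),('h3',(322,408),(402,179))]:
    x,e=tri([c13,c14],[f13(a),f14(b)]);print(n,x.round(4),np.round(e,4))
q=plane(c13,[f13(p) for p in [(113,95),(452,130),(402,524),(90,499)]],.018);print(q.round(4))
m=q.mean(0);d=q[0]+q[1]-q[2]-q[3];d2=q[1]+q[2]-q[0]-q[3];print('lid13',m.round(4),np.arctan2(d[1],d[0])-np.pi/2,np.arctan2(d2[1],d2[0]),np.linalg.norm(d)/2,np.linalg.norm(d2)/2)
```

```text
TL [ 0.4242 -0.158   0.1144] [0. 0.]
TR [ 0.5117 -0.1646  0.1133] [0. 0.]
BR [ 0.5048 -0.2717  0.1102] [0.0001 0.0001]
BL [ 0.4173 -0.2643  0.1178] [0.0002 0.0002]
gt [ 0.5685 -0.1904  0.1245] [0.0003 0.0003]
gb [ 0.5646 -0.2544  0.126 ] [0.0001 0.0001]
gm [ 0.567  -0.2219  0.124 ] [0. 0.]
barT [ 0.5454 -0.1715  0.1103] [0.0001 0.0001]
barB [ 0.5392 -0.2702  0.1079] [0.0003 0.0003]
[[ 0.4235 -0.1573  0.11  ]
 [ 0.512  -0.1641  0.11  ]
 [ 0.5049 -0.2717  0.11  ]
 [ 0.4158 -0.2653  0.11  ]]
can15 [ 0.4641 -0.2146  0.11  ] -0.06863214675633 -0.0744619367845412 0.10808046704947427 0.08902011010260259
can16 [ 0.4642 -0.2155  0.11  ] -0.06775039487358514 -0.06387199344827744 0.10808663607084044 0.08861410907583551
LID
BL [ 0.4666 -0.0266  0.016 ] [0.0001 0.0001]
BR [ 0.5663 -0.0313  0.0078] [0.0002 0.0002]
h1 [0.499  0.0549 0.0275] [0.0001 0.0001]
h2 [0.5388 0.0539 0.0225] [0.0002 0.0002]
h3 [0.537  0.0048 0.0179] [0.0001 0.0001]
[[ 0.4704  0.0912  0.018 ]
 [ 0.5687  0.087   0.018 ]
 [ 0.5647 -0.0299  0.018 ]
 [ 0.4669 -0.0269  0.018 ]]
lid13 [0.5177 0.0303 0.018 ] -0.03150684044770591 -0.036630746694973494 0.11750685189965356 0.09810541988662792
```

Emit:
{"op": "send_rows", "data": {"steps": [[[0.2,0.01,0.05,0,0.01],[0.46,0.02,0.1,0,0.02],[0.46,0.03,0.15,-0.03,0.024],[0.46,0.04,0.2,-0.08,0.024],[0.46,0.046,0.23,-0.14,0.024],[0.46,0.046,0.24,-0.2,0.024],[0.46,0.046,0.24,-0.25,0.024],[0.46,0.046,0.24,-0.26,0.024]]]}}

```text
t: 18.62
tcp_pos: [0.5145, 0.0296, 0.0694]
tool_rot: [0.013, 0.71, -0.012, 0.704]
force: [-1.0, -0.4, 1.1]
finger_gap: 0.537
```

Run:
```python
from h import *
im,_,s=snap('wrist','w17')
print(s['t'],yaw(s),s['tcp_pos'],s['finger_gap'])
```

```text
18.625 -0.0361567841415413 [0.5145298  0.02963724 0.06944018] 0.5372651684696343
```

View pics/w17.png

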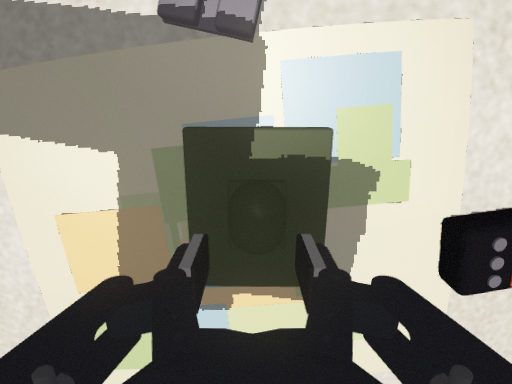

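Emit:
{"op": "send_rows", "data": {"steps": [[[0.46,0,0,-0.02,0],[0.46,0,0,-0.04,0],[0.46,0,0,-0.05,0],[0.46,0,0,-0.054,0],[0.46,0,0,-0.054,0]]]}}

```text
t: 19.3
tcp_pos: [0.5179, 0.0293, 0.0202]
tool_rot: [0.013, 0.706, -0.013, 0.708]
force: [-0.5, 0.8, 0.0]
finger_gap: 0.539
```

Run:
```python
from h import *
im,_,s=snap('wrist','w18')
print(s['t'],yaw(s),s['tcp_pos'],s['finger_gap'],s['force'])
im,_,s=snap('scene','s18');crop(im,200,140,350,260,4.5,'s18c')
```

```text
19.3 -0.03626599268190859 [0.51788475 0.02929024 0.02016705] 0.5387293185784326 [-0.52830981  0.79834027  0.00833165]
```

View pics/s18c.png

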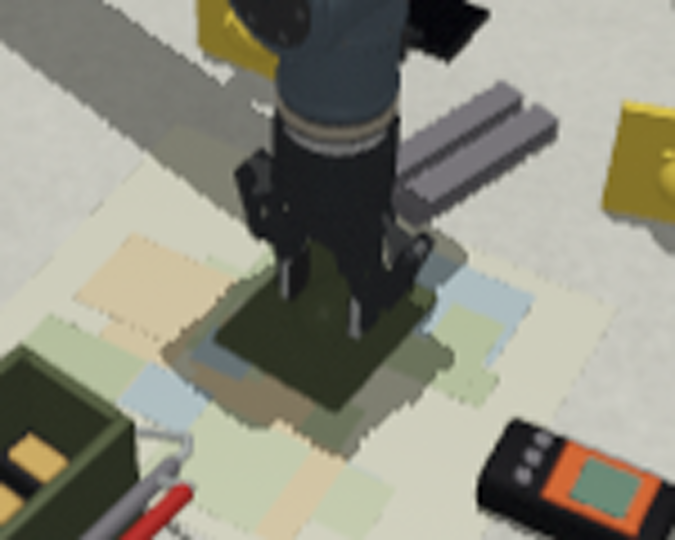

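View pics/w18.png

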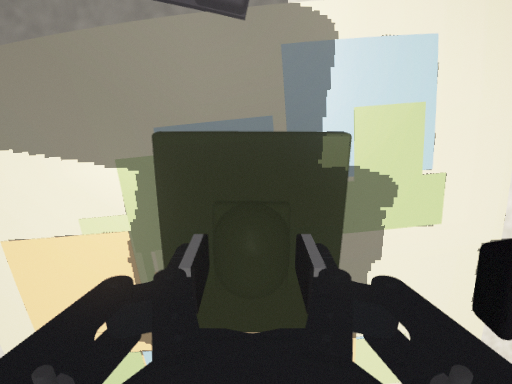

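Emit:
{"op": "send_rows", "data": {"steps": [[[0.46,0,0,-0.002,0],[0.46,0,0,-0.004,0],[0.46,0,0,-0.004,0]]]}}

```text
t: 19.77
tcp_pos: [0.5173, 0.0296, 0.0157]
tool_rot: [0.013, 0.707, -0.013, 0.707]
force: [0.1, -0.2, 5.3]
finger_gap: 0.541
```

Emit:
{"op": "send_rows", "data": {"steps": [[[0.46,0,0,0.002,0],[0.55,0,0,0.002,0],[0.8,0,0,0.002,0],[1,0,0,0.002,0],[1,0,0,0.002,0],[1,0,0,0.002,0]]], "grip_force": 50}}

```text
t: 20.52
tcp_pos: [0.5173, 0.0296, 0.0178]
tool_rot: [0.013, 0.707, -0.013, 0.707]
force: [-1.2, -0.4, 5.5]
finger_gap: 0.452
```

Emit:
{"op": "send_rows", "data": {"steps": [[[1,0,0,0.01,0],[1,0,0,0.03,0],[1,0,0,0.06,0],[1,0,0,0.11,0],[1,0,0,0.16,0],[1,0,0,0.17,0],[1,0,0,0.17,0]]]}}

```text
t: 21.4
tcp_pos: [0.5167, 0.0296, 0.1874]
tool_rot: [0.013, 0.707, -0.013, 0.707]
force: [0.9, -0.1, -1.8]
finger_gap: 0.449
```

Run:
```python
from h import *
im,_,s=snap('wrist','w19')
print(s['t'],yaw(s),s['tcp_pos'],s['finger_gap'],s['force'])
im,_,s=snap('scene','s19');crop(im,200,100,350,220,4.5,'s19c')
```

```text
21.4 -0.035935459232904324 [0.51669446 0.0296452  0.18740967] 0.4494827002413043 [ 0.86649552 -0.07831848 -1.81745234]
```

View pics/s19c.png

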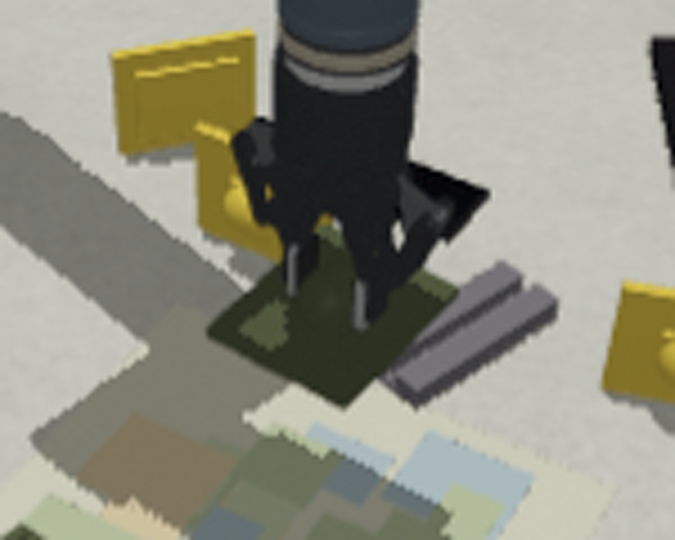

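View pics/w19.png

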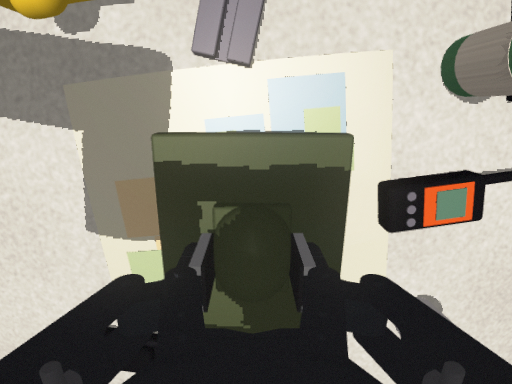

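Run:
```python
from h import *
im,c=load('w19');crop(im,140,110,370,260,3.4,'w19c')
for z in (.186,.188,.190):
    q=plane(c,[[153.3,133],[351.5,133]],z);d=q[1]-q[0];a=np.arctan2(d[1],d[0]);m=q.mean(0);print(q.round(4),a,np.linalg.norm(d),(m[:2]-.06*np.array([-np.sin(a),np.cos(a)])))
```

```text
[[0.4695 0.0922 0.186 ]
 [0.5675 0.0888 0.186 ]] -0.03502441397300867 0.09800259936368445 [0.51637903 0.03050993]
[[0.4702 0.0923 0.188 ]
 [0.5668 0.0889 0.188 ]] -0.0350244139730087 0.09665561792782823 [0.51637923 0.0306546 ]
[[0.4709 0.0924 0.19  ]
 [0.5661 0.0891 0.19  ]] -0.035024413973008754 0.09530863649197195 [0.51637943 0.03079928]
```

View pics/w19c.png

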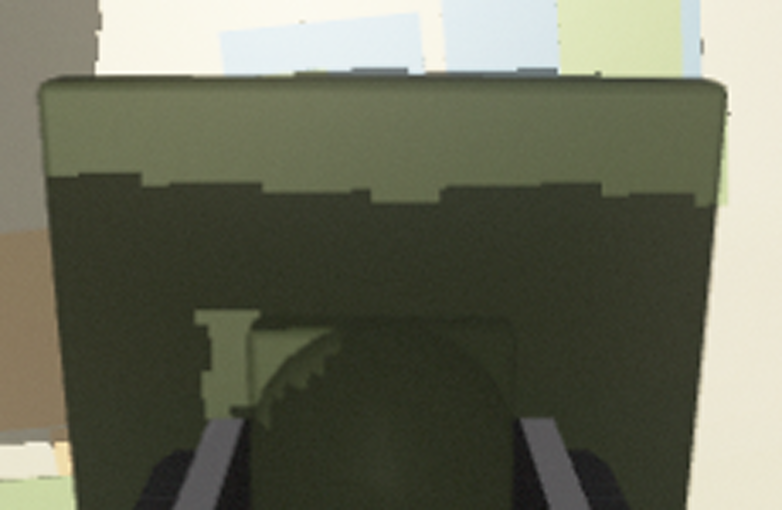

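Emit:
{"op": "send_rows", "data": {"steps": [[[1,-0.005,-0.03,0,-0.01],[1,-0.015,-0.08,0,-0.02],[1,-0.025,-0.13,0,-0.033],[1,-0.035,-0.18,0,-0.033],[1,-0.045,-0.22,0,-0.033],[1,-0.0523,-0.2456,0,-0.033],[1,-0.0523,-0.2456,-0.02,-0.033],[1,-0.0523,-0.2456,-0.035,-0.033]]]}}

```text
t: 22.5
tcp_pos: [0.4634, -0.2155, 0.1497]
tool_rot: [0.026, 0.708, -0.024, 0.705]
force: [0.1, -0.9, -1.7]
finger_gap: 0.447
```

Emit:
{"op": "send_rows", "data": {"steps": [[[1,0,0,0,0],[1,0,0,0,0]]]}}

```text
t: 22.75
tcp_pos: [0.465, -0.2156, 0.152]
tool_rot: [0.024, 0.707, -0.024, 0.706]
force: [-0.0, 0.1, -2.1]
finger_gap: 0.448
```

Run:
```python
from h import *
im,_,s=snap('wrist','w20')
print(s['t'],yaw(s),s['tcp_pos'],s['finger_gap'],s['force'])
im,_,s=snap('scene','s20');crop(im,130,180,280,300,4.5,'s20c')
im,_,s=snap('top','t20');crop(im,270,120,390,240,5,'t20c')
```

```text
22.75 -0.06816538471965766 [ 0.46495278 -0.21556735  0.1520016 ] 0.44790961285709424 [-0.04225658  0.11045591 -2.06487461]
```

View pics/s20c.png

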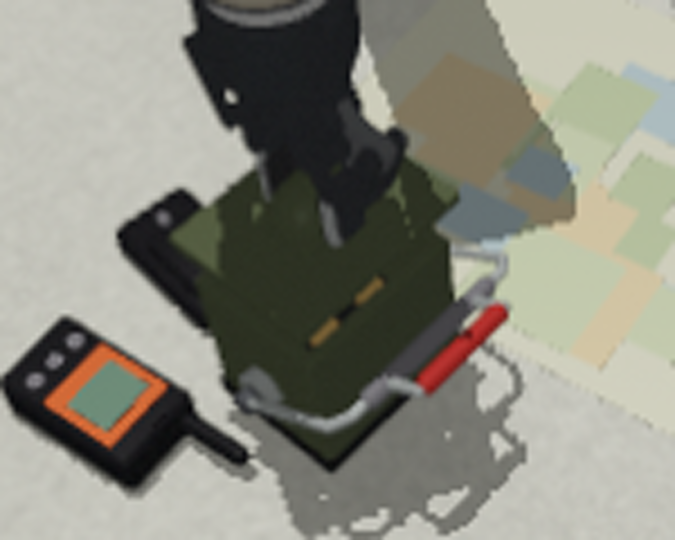

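View pics/w20.png

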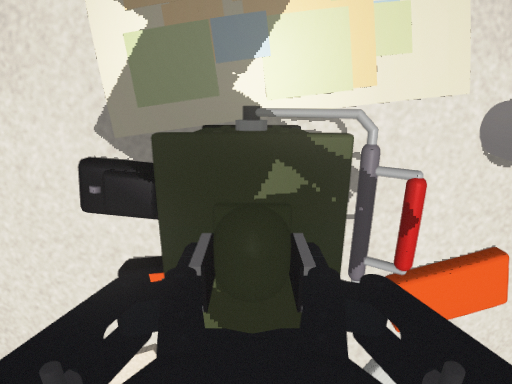

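Emit:
{"op": "send_rows", "data": {"steps": [[[1,-0.0005,-0.0005,-0.008,0],[1,-0.0005,-0.0005,-0.014,0],[1,-0.0005,-0.0005,-0.019,0],[1,-0.0005,-0.0005,-0.023,0],[1,-0.0005,-0.0005,-0.025,0],[1,-0.0005,-0.0005,-0.026,0],[1,-0.0005,-0.0005,-0.026,0]]]}}

```text
t: 23.78
tcp_pos: [0.4644, -0.2166, 0.1263]
tool_rot: [0.024, 0.707, -0.024, 0.707]
force: [0.8, -0.4, -2.2]
finger_gap: 0.448
```

Emit:
{"op": "send_rows", "data": {"steps": [[[1,0,0,-0.001,0],[1,0,0,-0.002,0],[1,0,0,-0.003,0],[1,0,0,-0.004,0],[1,0,0,-0.0045,0],[1,0,0,-0.005,0],[1,0,0,-0.005,0]]]}}

```text
t: 24.65
tcp_pos: [0.4643, -0.2165, 0.1213]
tool_rot: [0.024, 0.707, -0.024, 0.707]
force: [-0.3, 0.1, -1.9]
finger_gap: 0.448
```

Run:
```python
from h import *
s=manip.sense();print(s['tcp_pos'],s['force'],s['ft_torque'])
im,_,s=snap('scene','s21');crop(im,130,180,280,300,4.5,'s21c')
```

```text
[ 0.4643433  -0.21653209  0.12129338] [-0.32694996  0.10038381 -1.90633752] [-0.05252431 -0.024568    0.00090079]
```

View pics/s21c.png

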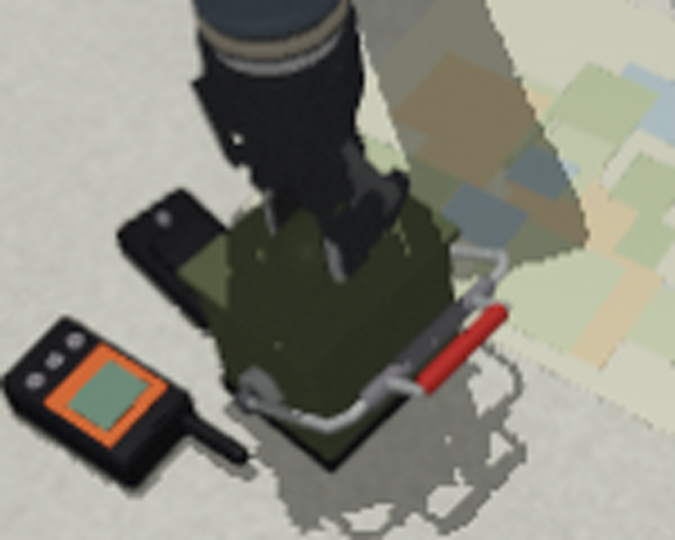

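Plug is in the mouth without contact. Seat the last millimetre or two.

Emit:
{"op": "send_rows", "data": {"steps": [[[1,0,0,-0.0005,0],[1,0,0,-0.001,0],[1,0,0,-0.0015,0],[1,0,0,-0.002,0],[1,0,0,-0.002,0]]]}}

```text
t: 25.32
tcp_pos: [0.4643, -0.2165, 0.1198]
tool_rot: [0.024, 0.707, -0.024, 0.707]
force: [-1.6, 0.6, 4.9]
finger_gap: 0.452
```

Emit:
{"op": "send_rows", "data": {"steps": [[[0.5,0,0,0.001,0],[0.4,0,0,0.001,0],[0.35,0,0,0.002,0],[0.35,0,0,0.01,0],[0.35,0,0,0.03,0],[0.35,0,0,0.06,0],[0.35,0,0,0.1,0],[0.35,0,0.0,0.15,0]]]}}

```text
t: 26.32
tcp_pos: [0.4637, -0.2161, 0.2704]
tool_rot: [0.025, 0.707, -0.024, 0.706]
force: [1.1, -0.3, -0.6]
finger_gap: 0.649
```

Emit:
{"op": "send_rows", "data": {"steps": [[[0.5,0,-0.03,0.03,0],[0.6,0.01,-0.06,0.06,0],[0.7,0.02,-0.06,0.06,0],[0.7,0.02,-0.06,0.06,0]]]}}

```text
t: 26.82
tcp_pos: [0.4841, -0.2754, 0.3284]
tool_rot: [0.025, 0.707, -0.024, 0.706]
force: [-0.8, 0.1, -1.2]
finger_gap: 0.3
```

Run:
```python
from h import *
im,_,s=snap('wrist','w22');crop(im,170,40,370,240,3,'w22c')
print(s['t'],yaw(s),s['tcp_pos'],s['finger_gap'],s['force'])
im,_,s=snap('scene','s22');crop(im,130,180,280,300,4.5,'s22c')
```

```text
26.825 -0.06855647401803928 [ 0.4840826  -0.27539263  0.32838019] 0.30025735221688304 [-0.78151149  0.12541301 -1.22211534]
```

View pics/s22c.png

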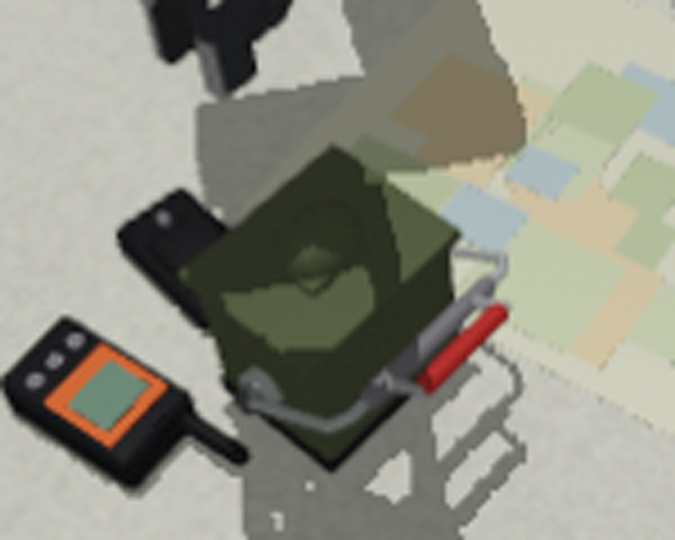

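View pics/w22c.png

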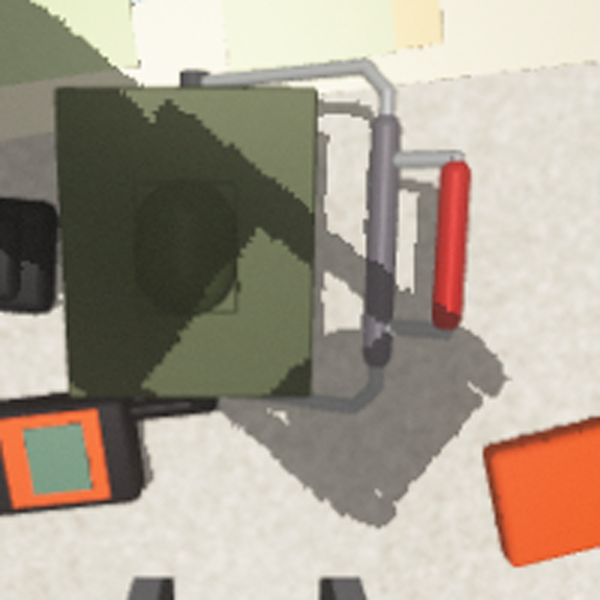

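Emit:
{"op": "send_rows", "data": {"steps": [[[0.72,0.03,0.02,0,0],[0.72,0.06,0.04,-0.02,0],[0.72,0.083,0.053,-0.06,0],[0.72,0.083,0.053,-0.11,0],[0.72,0.083,0.053,-0.15,0],[0.72,0.083,0.053,-0.175,0],[0.72,0.083,0.053,-0.175,0]]]}}

```text
t: 27.8
tcp_pos: [0.5648, -0.2213, 0.1511]
tool_rot: [0.026, 0.709, -0.023, 0.704]
force: [0.5, -0.3, 0.4]
finger_gap: 0.28
```

Run:
```python
from h import *
im,c,s=snap('wrist','w23');crop(im,130,130,380,330,3,'w23c')
print(s['t'],yaw(s),s['tcp_pos'],s['finger_gap'],s['force'])
print(proj(c,[[.567,-.222,.125]]))
im,_,s=snap('scene','s23');crop(im,130,180,280,300,4.5,'s23c')
```

```text
27.8 -0.06813556880914128 [ 0.56476542 -0.22126894  0.15112835] 0.280090700640812 [ 0.48793655 -0.28441636  0.41040725]
[[256.79831978 229.14679989]]
```

View pics/s23c.png

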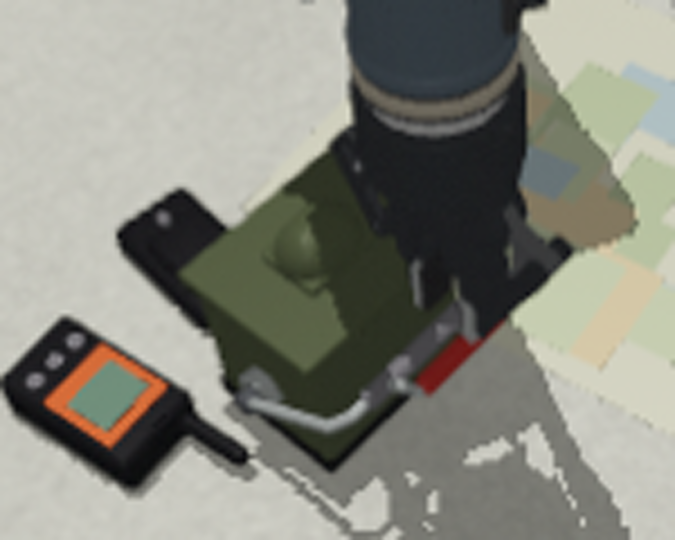

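View pics/w23c.png

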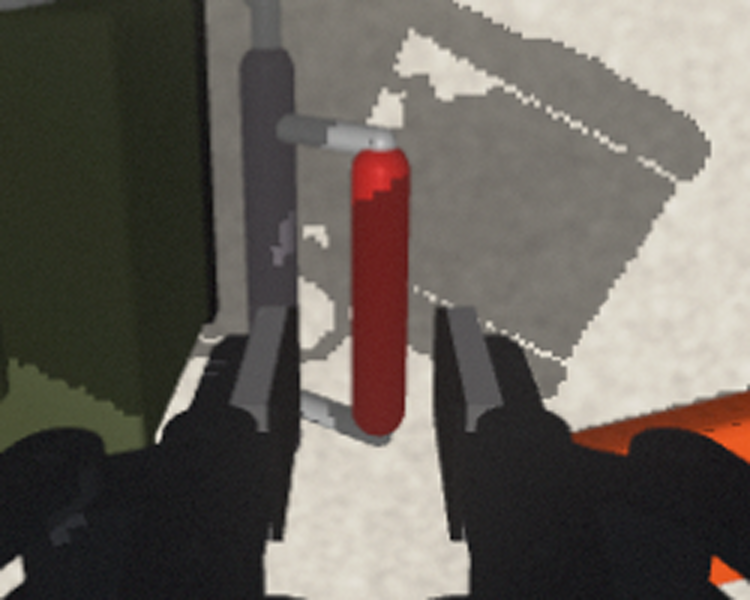

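Emit:
{"op": "send_rows", "data": {"steps": [[[0.75,0,0,-0.015,0],[0.75,0,0,-0.028,0],[0.75,0,0,-0.035,0],[0.75,0,0,-0.037,0],[0.75,0,0,-0.037,0]]]}}

```text
t: 28.52
tcp_pos: [0.5674, -0.2236, 0.1172]
tool_rot: [0.024, 0.707, -0.024, 0.707]
force: [0.3, 0.0, 0.3]
finger_gap: 0.248
```

Run:
```python
from h import *
im,c,s=snap('wrist','w24');crop(im,130,130,380,330,3,'w24c')
print(s['t'],yaw(s),s['tcp_pos'],s['finger_gap'],s['force'])
```

```text
28.525 -0.06904419750335072 [ 0.56739977 -0.22359841  0.117227  ] 0.24798803496914595 [0.2989305  0.02719628 0.25008598]
```

View pics/w24c.png

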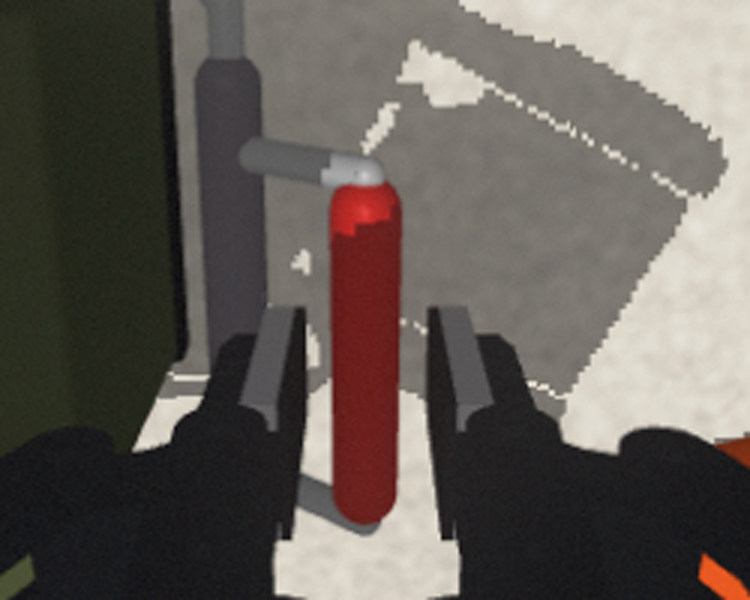

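Emit:
{"op": "send_rows", "data": {"steps": [[[0.75,0,0,-0.002,0],[0.9,0,0,-0.002,0],[1,0,0,-0.002,0],[1,0,0,-0.002,0],[1,0,0,-0.002,0]]], "grip_force": 40}}

```text
t: 29.2
tcp_pos: [0.5673, -0.2235, 0.1153]
tool_rot: [0.024, 0.707, -0.024, 0.707]
force: [-0.1, -0.3, 0.3]
finger_gap: 0.118
```

Run:
```python
from h import *
s=manip.sense()
print(s['t'],yaw(s),s['tcp_pos'],s['finger_gap'],s['force'])
u=np.array([np.cos(.069),-np.sin(.069)])
H=np.array([.4643,-.2155]); p0=s['tcp_pos'];d=(p0[:2]-H)@u;print('d',d)
# grip center assumed at r=.126, z0 -> offset
th0=np.arcsin(d/.126);off=p0[2]-(.05+.126*np.cos(th0));print(th0,off)
for th in [.8,.65,.5,.35,.25,.2,.15,.1,.05,0,-.05,-.1,-.16,-.2]:
    # radial extension
    dr=0 if th>.3 else (.3-th)/.15*.003 if th>.15 else (.003+ (.15-th)/.15*.003 if th>0 else .006+th/.16*.0045)
    r=.126+max(dr,.001*(th<.3))
    D=r*np.sin(th)-d; z=.05+r*np.cos(th)+off-p0[2]
    print(th,(D*u).round(4),round(z,4))
```

```text
29.2 -0.0690285725021614 [ 0.56732919 -0.22353152  0.11534094] 0.11760386643712278 [-0.0872252  -0.3342854   0.33280066]
d 0.10333776585560933
0.9616574071873789 -0.006751402450459507
0.8 [-0.0129  0.0009] 0.0157
0.65 [-0.027   0.0019] 0.0282
0.5 [-0.0428  0.003 ] 0.0385
0.35 [-0.06    0.0041] 0.0463
0.25 [-0.0717  0.005 ] 0.051
0.2 [-0.0777  0.0054] 0.0534
0.15 [-0.0839  0.0058] 0.0555
0.1 [-0.0901  0.0062] 0.0573
0.05 [-0.0966  0.0067] 0.0587
0 [-0.1031  0.0071] 0.0599
-0.05 [-0.1096  0.0076] 0.0583
-0.1 [-0.116  0.008] 0.0564
-0.16 [-0.1234  0.0085] 0.0538
-0.2 [-0.1283  0.0089] 0.0524
```

Emit:
{"op": "send_rows", "data": {"steps": [[[1,-0.006,0.0004,0.008,0],[1,-0.0129,0.0009,0.0157,0],[1,-0.027,0.0019,0.0282,0],[1,-0.0428,0.003,0.0385,0],[1,-0.0515,0.0036,0.043,0],[1,-0.06,0.0041,0.0463,0],[1,-0.06,0.0041,0.0463,0]]]}}

```text
t: 30.08
tcp_pos: [0.5068, -0.2194, 0.1622]
tool_rot: [0.025, 0.707, -0.025, 0.707]
force: [0.1, 0.3, 2.4]
finger_gap: 0.119
```

Run:
```python
from h import *
im,c,s=snap('scene','s25');crop(im,130,160,280,280,4.5,'s25c')
print(s['t'],s['tcp_pos'],s['finger_gap'],s['force'])
```

```text
30.075 [ 0.50679239 -0.21937945  0.1621669 ] 0.1187352510838567 [0.13604016 0.2988484  2.3740636 ]
```

View pics/s25c.png

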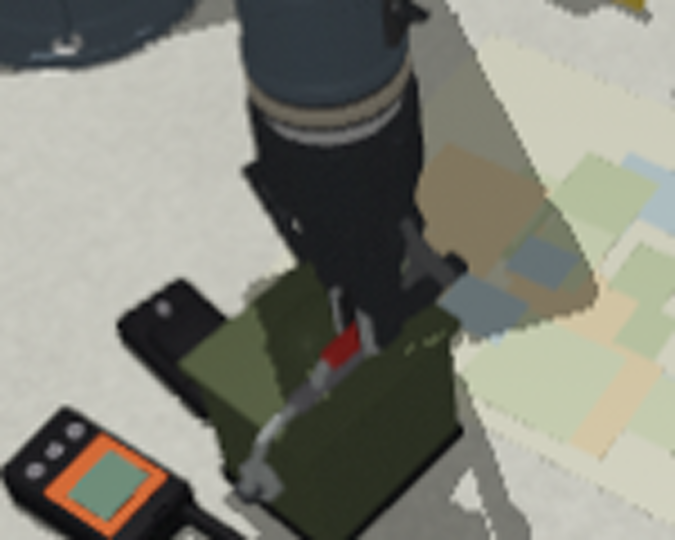

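Emit:
{"op": "send_rows", "data": {"steps": [[[1,-0.0117,0.0009,0.0047,0],[1,-0.018,0.0013,0.007,0],[1,-0.0239,0.0017,0.0092,0],[1,-0.03,0.0022,0.011,0],[1,-0.0366,0.0026,0.0124,0],[1,-0.0431,0.003,0.0136,0],[1,-0.0431,0.003,0.0136,0]]]}}

```text
t: 31.0
tcp_pos: [0.4627, -0.216, 0.1754]
tool_rot: [0.025, 0.708, -0.024, 0.706]
force: [-2.0, 2.5, 3.0]
finger_gap: 0.115
```

Emit:
{"op": "send_rows", "data": {"steps": [[[1,-0.0065,0.0005,-0.0015,0],[1,-0.013,0.0009,-0.0035,0],[1,-0.0203,0.0014,-0.006,0],[1,-0.0203,0.0014,-0.006,0]]]}}

```text
t: 31.5
tcp_pos: [0.4433, -0.2149, 0.169]
tool_rot: [0.025, 0.707, -0.024, 0.706]
force: [0.8, 2.8, 0.5]
finger_gap: 0.115
```

Run:
```python
from h import *
im,c,s=snap('scene','s26');crop(im,130,160,280,280,4.5,'s26c')
print(s['t'],s['tcp_pos'],s['finger_gap'],s['force'])
u=np.array([np.cos(.069),-np.sin(.069)]);print((s['tcp_pos'][:2]-np.array([.4643,-.2155]))@u)
```

```text
31.5 [ 0.44333922 -0.21487581  0.16900779] 0.11455334217113983 [0.82345902 2.77428468 0.49469107]
-0.0209539422846721
```

View pics/s26c.png

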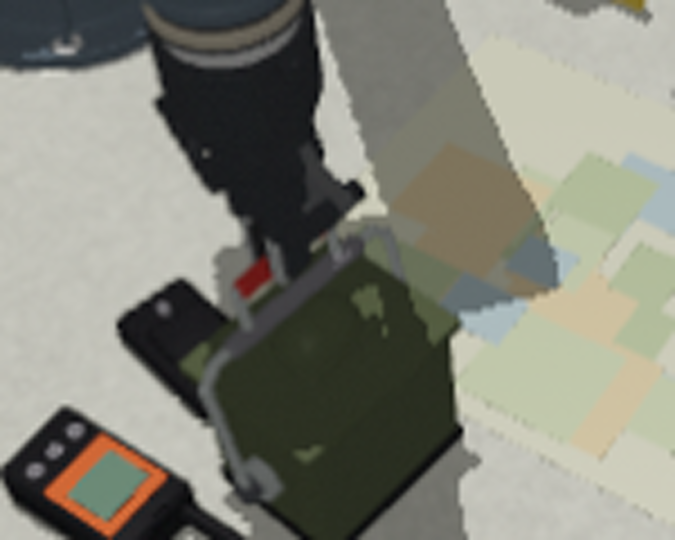

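Emit:
{"op": "send_rows", "data": {"steps": [[[1,-0.0015,0,0,0],[1,-0.003,0.0002,0,0],[1,-0.003,0.0002,0,0]]]}}

```text
t: 31.92
tcp_pos: [0.4429, -0.2153, 0.1691]
tool_rot: [0.024, 0.705, -0.025, 0.708]
force: [6.7, 3.6, -3.6]
finger_gap: 0.12
```

Emit:
{"op": "send_rows", "data": {"steps": [[[1,0.0025,0,0,0],[0.8,0.0025,0,0,0],[0.65,0.0025,0,0,0],[0.65,0.0025,0,0.005,0],[0.65,0.0025,0,0.03,0],[0.65,0.0025,0,0.08,0],[0.65,0.0025,-0.03,0.13,0],[0.65,0.0025,-0.06,0.15,0]]]}}

```text
t: 32.92
tcp_pos: [0.4444, -0.2763, 0.3233]
tool_rot: [0.022, 0.705, -0.026, 0.708]
force: [0.5, 0.3, -0.4]
finger_gap: 0.348
```

Emit:
{"op": "send_rows", "data": {"steps": [[[0.65,0,0,0,0],[0.65,0,0,0,0]]]}}

```text
t: 33.17
tcp_pos: [0.4425, -0.2737, 0.3184]
tool_rot: [0.025, 0.707, -0.024, 0.706]
force: [-0.2, 0.6, -0.3]
finger_gap: 0.349
```

Run:
```python
from h import *
im,c,s=snap('wrist','w27');crop(im,170,60,370,240,3.3,'w27c')
print(s['t'],s['tcp_pos'],s['finger_gap'],s['force'])
im,c,s=snap('scene','s27');crop(im,130,160,280,280,4.5,'s27c')
im,c,s=snap('top','t27')
```

```text
33.175 [ 0.44254103 -0.27369933  0.31836366] 0.34913154898019916 [-0.21738283  0.57955361 -0.3389962 ]
```

View pics/s27c.png

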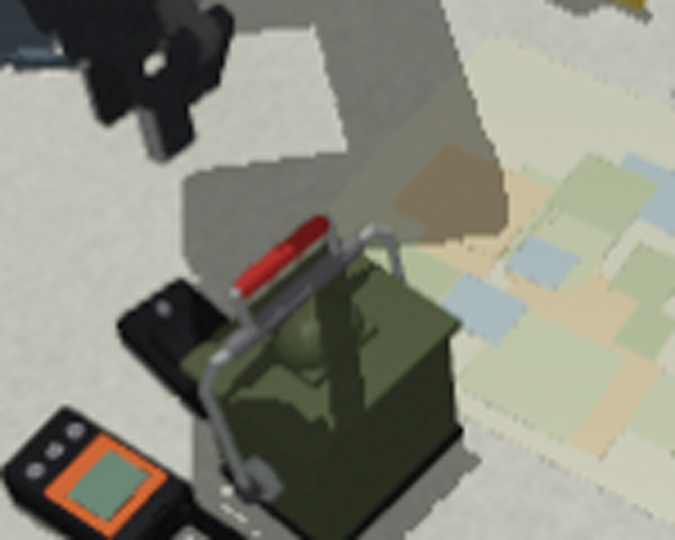

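View pics/w27c.png

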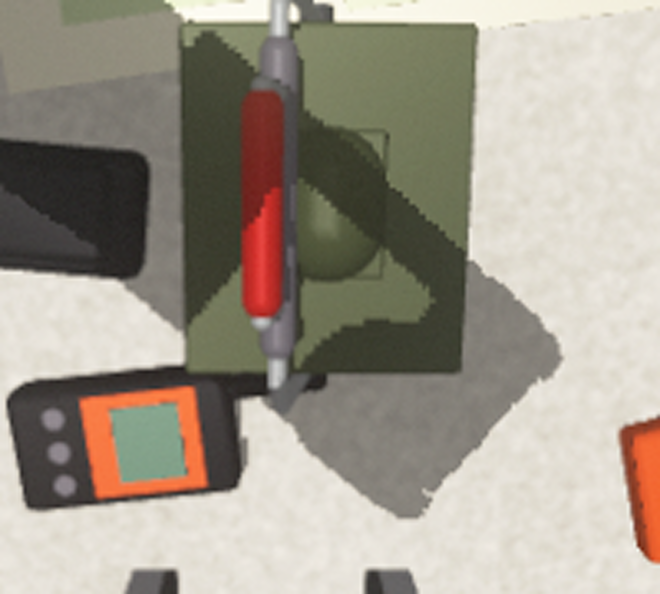

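View pics/t27.png

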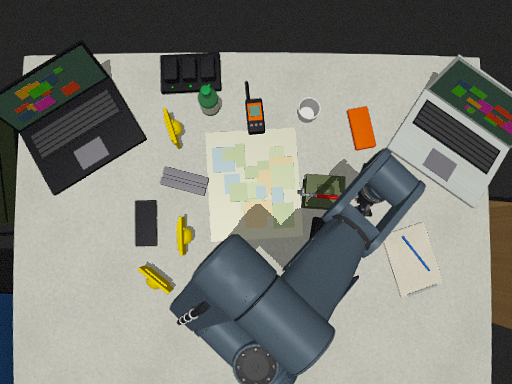

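Run:
```python
from h import *
_,cw=load('w27');_,cs=load('s27')
x,e=tri([cw,cs],[(249.7,121.5),(192.2,217.1)]);u=np.array([np.cos(.069),-np.sin(.069)])
d=(x[:2]-np.array([.4643,-.2155]))@u;print(x,e,d,np.arctan2(d,x[2]-.05),np.hypot(d,x[2]-.05))
q=plane(cw,[((a/3.3)+170,(b/3.3)+60) for a,b in [(181,24),(476,24),(461,372),(186,373)]],.12);print(q.mean(0),q.round(4))
```

```text
[ 0.44397664 -0.21230745  0.17093083] [0.00031471005214171895, 0.0003147100521417335] -0.020495109184475745 -0.16788272881136995 0.12265526828897241
[ 0.46505175 -0.21628332  0.12      ] [[ 0.4201 -0.1539  0.12  ]
 [ 0.5183 -0.1602  0.12  ]
 [ 0.5108 -0.2787  0.12  ]
 [ 0.4111 -0.2723  0.12  ]]
```

Bail measures −0.168 rad (its stop is −0.16), and the lid is centred on the canister and level. Handing in.

Run:
```python
from station import manip
print(manip.sign_off())
```

```text
the job is handed in; nothing more can be done
None
```

The canister is closed and clamped, and I handed the job in at about 33 s of the 64 s allowed. Sign-off gives no verdict.

**What I did**
- I pulled the lid out of the rack by its top edge and stood it on the map. I tipped it toward the robot against one finger, then eased it down flat with the hump up and let go.
- I took it again by the hump and lowered it onto the canister. The plug went into the mouth with no contact force until the plate met the rim, then about 5 N.
- I pinched the red grip and swung the bail over the hump to its stop, where the force rose to 6.7 N along x. Then I let go and moved clear.

**Last checks**
- **Lid:** its centre is within about 1.5 mm of the canister axis, and it was straight on the canister by eye.
- **Bail:** I measured its angle at about −0.168 rad, against the stop at −0.16, after letting go. That is stop position within measuring error.
- **Other things:** in the final top and scene pictures, the bystanders in view stand where they started. The gripper is clear of everything.

**Disagreements**
- The camera sizes came out 1–2% small, and single-point heights were off by up to about 5 mm, with one lid corner at 10 mm.
- The grip's distance from the hinge measured 123 mm in that last check, against the expected 126.5–128 mm. I put this down to calibration and pixel error.

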